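# Unclip the press gauge and hang it on its peg

## Robot

A 7-joint arm with a two-finger parallel gripper is mounted at the origin on the work surface. World frame = base frame: x ahead of the robot, y to its left, z up, the work surface at z = 0. Lengths are in m, angles in rad, forces in N, time in s.
With the tool pointing down it reaches from about 0.425 to 0.925 m from the base axis. Payload 6.8 kg.
Tool frame: the origin (TCP) lies on the centre line of the jaws, within the pads' length; the fingertips stand 25 mm ahead of it and the grasp point (between the pads) lies 6 mm ahead of it; z points along the fingers, y is the direction in which the jaws open and shut (so a half turn about z gives the same grasp; the last joint's range is limited). The gripper opens to 85 mm and grips with 20 to 120 N. Pads are 22 mm wide; open, the fingers measure 114 mm over their backs; the gripper's body (76 mm by 85 mm) begins 54 mm behind the grasp point. The pads swing forward as they close: fully open they stand 13 mm farther back than shut.
Start: joints at [1.134, 0.477, 0.022, 1.555, -0.011, 1.109, -0.083], TCP at [0.218, -0.639, 0.256] pointing down, gripper open.
Joint ranges: [-2.96, 2.96], [-0.34, 2.1], [-1.41, 1.46], [0.24, 2.44], [-1.37, 4.51], [0.17, 1.92], [-2.96, 2.96]. Speed limits (rad/s): [2.39, 2.39, 3.14, 3.14, 3.14, 3.14, 3.14].

## Interface

Orientations are given as a unit quaternion [w, x, y, z].
In Python, from station import status, cams, order, models gives the robot as it stands.
- The arm moves only by the tool move_arm, never from a script. Its argument "steps" is one flat list of numbers, 7 for each row, row after row: the gripper's target within -1 to 1 (fully open at 1, half-way at 0, shut at -1), then the shift along the world's x, y, z in cm, then the turn, a rotation vector about the world's x, y, z in degrees. A call has 1 to 8 rows; each row shifts and turns the commanded pose from where the row before left it; what a row does not reach is not made up. A row lasts 1/10 s, in which the tool goes at most 50 mm and 8.59 degrees, less where a joint would pass 70% of its speed; a pose out of reach is approached as far as the arm can. A call with a gripper value outside its range is refused whole. The fingers move at their own pace and stop on an object; "newtons" is the grip in N (left out, the last holds). Time passes only in rows, so rows that do not move let the fingers close. It gives the time, the measured TCP pose, the force and the opening at its end, in the units of the state.
- status.get_obs(): the state, without advancing time (a new reading comes with each control period).
- cams.read_camera(name): name is "side" or "top"; returns a dict with "pixels" (400x640x3 uint8, red, green, blue), "mtx" (3x3 intrinsics, pixels), "T" (4x4, takes a point from camera to world coordinates). Camera axes: x right, y down, z forward; pixel columns grow to the right and rows downward; lengths in m; the calibration is good to about 2 mm. A picture is of the moment at which its call begins. There is no depth.
- order.hand_in(): hands the job in, once; it reports no verdict.
Trained networks look in the newest picture that a camera, given by its name, has taken for a name from the list of things; names that differ only in an ending like _2 or _b are one class to them, and where a whole thing is asked for, a point or a joint stands for the part that bears it (a point fixed in the world has none). Each returns a list of dicts, best first, with "score" (0 to 1); they miss things now and then, are a little off and sometimes report something else, mostly with a low value. They report only what shows in the picture. A call takes as long as a camera call. They do not tell look-alikes from the thing itself.
- models.silhouettes(camera, query): "region" (400x640 bool, what is visible of it) and "box" ([centre column, centre row, width, height] in pixels, round what is visible of it).
- models.place_of(camera, query): "position" ([row, column] in pixels: a listed point, or the origin of a listed thing).
The state is a dict: "t": time; "q": joint angles; "joint_vel": joint speeds; "joint_torque": joint torques, N m; "eef_pos": TCP position; "tool_rot": TCP orientation; "contact_force": force on the tool from outside, world axes, zero at the start; "torque": the same for the moment, N m; "gripper_width": opening from 0.0 (shut) to 1.0 (fully open).
Only numpy, scipy, OpenCV 4.12 (cv2) and the standard library are available. Lean on these libraries where they do the work, as an engineer would, in place of code of your own. Each camera call takes 0.05 s, during which the arm holds its last target.

## Task

Put the flat steel gauge away: swing up the hold-down clip on the wooden board while the gauge still lies in its place, take the gauge out, and hang it by its round eye on the free peg of the tool rack. Finally swing the clip fully down again on the empty board, and leave the wooden type blocks on the bench where they are.

Things in the scene. Friction and masses are not known exactly. Their poses are not given: they have to be found in the camera images.
- board: Fixed wooden make-ready board 270 x 130 mm, 12 mm thick, on the bench. Origin: centre of its underside; x along its 270 mm length away from the clip's hinge, z up. Two battens 14 mm high across it (at x = -58 and +55 mm) carry the gauge, so there are 14 mm of free space under the gauge between them.
- clip_hinge (a point): Hinge axis of the clip, at its middle: on the board at x = -120 mm, 34 mm above the bench. The axis runs along the board's y; two lugs stand at 56 mm to either side, up to 42 mm above the bench.
- clip_bar (a point): Middle of the clip's round steel lifting bar, 12 mm thick, 84 mm long, parallel to the hinge; turns with the clip. With the clip down it is 80 mm from the hinge along the board's +x and 38 mm above it (88.6 mm radius), 72 mm above the bench. It is joined by thin rods at its two ends to the hinge, and a flat foot (14 mm wide, 8 mm above the hinge height at its top) crosses between the rods at 60 mm from the hinge and lies on the gauge's tail.
- clip (a joint): Angle of the clip: 0 = fully down, grows as its bar is swung up and back over the hinge, stop at 1.3 rad. A stiff friction hinge (0.16 N m, about 3 N at the bar): it stays at any angle where it is left.
- gauge_grip (a point): Loose flat steel gauge, 195 mm long, 8 mm thick, about 0.22 kg, lying along the board with its tail under the clip. This point is on its 30 mm wide straight blade, half-way through its thickness, near the gauge's balance point: grip here. Axes: x along the gauge towards the eye, y across the blade, z normal to the flat (up at the start).
- gauge_eye (a point): Centre of the gauge's round eye, half-way through the thickness: a ring of 44 mm outer and 26 mm inner diameter, at 65 mm from gauge_grip along the gauge's x. Same axes.
- rack: Fixed tool rack: green foot 130 x 160 mm, green mast 30 mm wide and 270 mm high behind the bar at y = -35 mm, wooden cross bar 190 mm long whose front face is 70 mm from the origin along the rack's x and runs from 228 to 262 mm above the bench. Origin: on the bench, in front of the bar; x points from the front of the rack to its back, y along the bar. At y = -100 mm there is a second, identical peg with another tool hanging on it (fixed, not to be used).
- peg: The free peg of the rack, at y = +30 mm of the rack: plain steel round bar, 12 mm diameter, 55 mm long, rising from the front of the cross bar at 50 degrees above level. Origin: centre of its root at the bar's front face, 240 mm above the bench; z along the peg towards its tip, y level along the bar, x square to both, pointing up and to the back.
- block_a: Bystander: wooden type block 60 x 45 x 24 mm, loose; origin at its underside.
- block_b: Bystander: wooden type block 75 x 40 x 24 mm, loose; origin at its underside.
- gauge: The whole gauge (see gauge_grip); origin on its underside, 85 mm from the eye's centre towards the tail. Same axes.
Mind the look-alikes: they are no part of the job. Of the things like the gauge, leave any that is black or green; of the rest the larger one is meant.

How it is judged:
On the way, in this order (a step that is already met when the one before it is completed fails the run):
1. the clip is swung up (over 0.7 rad) while the gauge still lies in its place (eye moved less than 20 mm) (value of joint clip above 0.7 rad and distance of gauge_eye from where it was at the start of the episode below 0.02 m), for 0.2 s.
2. the gauge's eye is round the free peg (x of gauge_eye in the frame of peg between -0.014 and 0.014 m and y of gauge_eye in the frame of peg between -0.014 and 0.014 m and z of gauge_eye in the frame of peg between -0.012 and 0.045 m), for 0.2 s.
At the end, for the whole second after the job is handed in: The gauge hangs still from the free peg: the peg passes through its eye (eye centre within 14 mm of the peg's axis both ways, between -12 and 45 mm along the peg from its root), and the clip is down (below 0.12 rad) (all of step 2 and linear speed of gauge below 0.03 m/s and angular speed of gauge below 0.3 rad/s and value of joint clip below 0.12 rad); the robot touches nothing.
It fails at once if a type block is pushed more than 40 mm from its place (distance of any of block_a, block_b from where it was at the start of the episode above 0.04 m).
It also fails if it takes over 70 s, if anything falls off the work surface, if the arm or the gripper's body presses on something with over 40 N, if the wrist force passes 120 N, or if a joint passes its speed limit or range.

## Working session

There is one attempt and no reset: what is moved stays moved. The work goes in short steps, Python scripts to look and compute and a tool call to move; the robot and the scene stay as the last step left them, time stands still between calls to the robot, and variables do not carry over. Pictures are saved under pics/ and viewed, and the job is handed in when it is done.

Besides the shell and the picture viewer there is one more tool, called after "Emit:" by a JSON object that holds its "name" and its "arguments", one argument or row to a line. move_arm: Moves the arm, as the interface text tells. Its arguments: {"type":"object","properties":{"steps":{"type":"array"},"newtons":{"type":"number"}},"required":["steps"]}

```bash
ls; mkdir -p pics; python3 - <<'E'
from station import status,cams,models
import cv2,numpy as np
print(status.get_obs())
for c in ("side","top"):
    r=cams.read_camera(c); cv2.imwrite(f"pics/{c}0.png",r["pixels"][:,:,::-1]); print(c,r["mtx"].round(1).tolist(),r["T"].round(4).tolist())
    for q in ("board","clip_hinge","clip_bar","gauge_grip","gauge_eye","rack","peg","block_a","block_b","gauge"):
        print(q,[(np.round(d["position"],1).tolist(),round(d["score"],2)) for d in models.place_of(c,q)])
E
```

```text
pics
{'t': 0.0, 'q': array([ 1.13390646,  0.47778058,  0.02235924,  1.55644279, -0.01151111,
        1.10930145, -0.08307649]), 'joint_vel': array([ 1.27855789e-03, -7.88105335e-04,  1.83674446e-03,  1.04551985e-03,
        3.33462526e-05,  1.62044311e-03,  7.95410295e-04]), 'joint_torque': array([-4.57132901e-04, -5.96451974e+01,  1.60766412e+00, -2.81197840e+01,
        1.24962896e-02,  9.34459706e-03, -4.86027986e-06]), 'eef_pos': array([ 0.21776199, -0.63833594,  0.2553428 ]), 'tool_rot': array([-8.76492207e-04,  9.86515282e-01,  1.63666690e-01, -2.12540714e-04]), 'contact_force': array([ 0.32921517, -0.37978906,  0.26908168]), 'torque': array([0.04798211, 0.06131925, 0.00087867]), 'gripper_width': 0.9992853768024237}
side [[373.1, 0.0, 318.1], [0.0, 373.1, 197.2], [0.0, 0.0, 1.0]] [[-0.6803, -0.4057, 0.6104, -0.1403], [-0.7326, 0.3529, -0.582, 0.4946], [0.0207, -0.8431, -0.5373, 0.6873], [0.0, 0.0, 0.0, 1.0]]
board [([213.4, 331.4], 0.73)]
clip_hinge [([216.7, 365.8], 0.84)]
clip_bar [([198.9, 341.3], 0.78)]
gauge_grip [([213.9, 427.8], 0.92), ([254.1, 406.2], 0.64), ([191.2, 36
[... 482 characters left out ...]
459, 0.4077], [-0.9993, -0.0258, -0.0255, -0.0935], [0.0267, -0.0453, -0.9986, 1.0712], [0.0, 0.0, 0.0, 1.0]]
board [([176.0, 352.6], 0.77)]
clip_hinge [([219.0, 356.5], 0.71)]
clip_bar [([191.9, 357.5], 0.6)]
gauge_grip [([176.2, 411.9], 0.95), ([272.5, 351.9], 0.75), ([168.5, 352.4], 0.66), ([253.2, 433.4], 0.65)]
gauge_eye [([275.7, 366.6], 0.81), ([273.2, 418.6], 0.75), ([193.3, 413.4], 0.67), ([140.2, 349.6], 0.66)]
rack [([164.7, 194.1], 0.57)]
peg [([108.9, 154.9], 0.47)]
block_a [([216.1, 272.8], 0.59), ([147.2, 277.1], 0.59)]
block_b [([216.1, 272.8], 0.59), ([147.2, 277.1], 0.59)]
gauge [([244.0, 434.5], 0.96), ([272.2, 348.3], 0.84), ([169.5, 414.9], 0.79), ([168.7, 354.0], 0.71)]
```

View pics/side0.png

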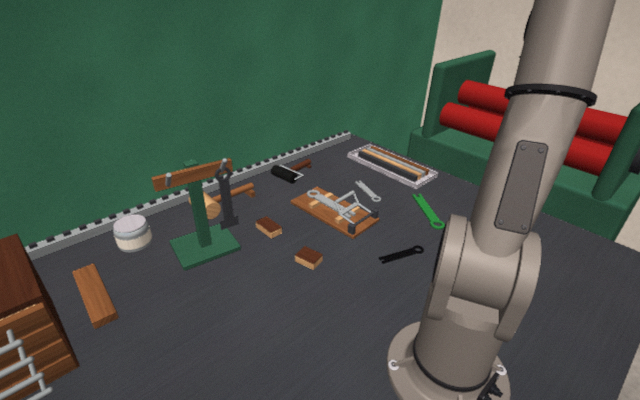

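View pics/top0.png

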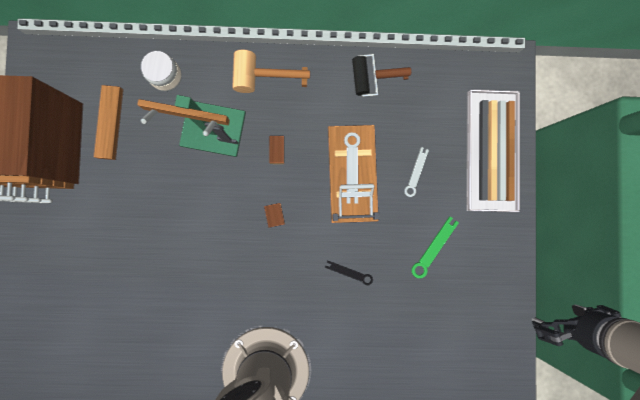

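Candidates in the top image: the steel gauge on the board (352,168), a small loose steel one (417,172), a green one (436,247) and a black one (349,272). I choose the board one: it is steel, the larger of the two, and lies under the clip. Next, a close crop to check that.

```bash
cat > h.py <<'E'
import numpy as np,cv2
from station import status,cams,models
def grab(c,n=None):
    r=cams.read_camera(c); 
    if n: cv2.imwrite(f"pics/{n}.png",r["pixels"][:,:,::-1])
    return r
def crop(r,n,x0,y0,x1,y1,s):
    im=r["pixels"][y0:y1,x0:x1,::-1]; im=cv2.resize(im,None,fx=s,fy=s,interpolation=cv2.INTER_CUBIC)
    cv2.imwrite(f"pics/{n}.png",im)
def proj(r,P):
    T=np.linalg.inv(r["T"]); p=np.atleast_2d(P)@T[:3,:3].T+T[:3,3]; u=p@r["mtx"].T; return u[:,:2]/u[:,2:]
def ray(r,uv):
    d=r["T"][:3,:3]@np.linalg.solve(r["mtx"],[uv[0],uv[1],1]); return r["T"][:3,3],d
def onz(r,uv,z):
    o,d=ray(r,uv); return o+d*(z-o[2])/d[2]
def tri(ra,ua,rb,ub):
    o1,d1=ray(ra,ua);o2,d2=ray(rb,ub)
    s=np.linalg.lstsq(np.c_[d1,-d2],o2-o1,rcond=None)[0]; a=o1+d1*s[0];b=o2+d2*s[1]
    return (a+b)/2,np.linalg.norm(a-b)
E
python3 - <<'E'
from h import *
t=grab("top");s=grab("side")
crop(t,"ctb",315,115,395,235,5);crop(t,"ctr",130,85,250,165,6)
crop(s,"csb",285,175,385,245,7);crop(s,"csr",140,145,250,275,4)
for n,z in (("board",0),):
    print(n,onz(t,(352.6,176),z))
for n,a,b in (("hinge",(356.5,219),(365.8,216.7)),("bar",(357.5,191.9),(341.3,198.9)),("grip",(352.4,168.5),(331,205)),("eye",(349.6,140.2),(313.3,193.5)),("peg",(154.9,108.9),(165.7,186.2))):
    print(n,tri(t,a,s,b))
print("z-plane hinge",onz(t,(356.5,219),.034),"eye",onz(t,(349.6,140.2),.03),"grip",onz(t,(352.4,168.5),.03))
E
```

```text
board [ 0.53694073 -0.22680904  0.        ]
hinge (array([ 0.41621216, -0.23381778,  0.04589437]), np.float64(0.00021703877986110182))
bar (array([ 0.49454391, -0.22353475,  0.07481447]), np.float64(0.021996773298417725))
grip (array([ 0.55401247, -0.22382693,  0.02283368]), np.float64(0.002423037732559563))
eye (array([ 0.62898797, -0.21368349,  0.03537221]), np.float64(0.004198811485848953))
peg (array([0.64427805, 0.23876208, 0.23303331]), np.float64(0.0007586662542597324))
z-plane hinge [ 0.41622834 -0.2355179   0.034     ] eye [ 0.63166581 -0.21284477  0.03      ] grip [ 0.55389088 -0.22211402  0.03      ]
```

View pics/ctb.png

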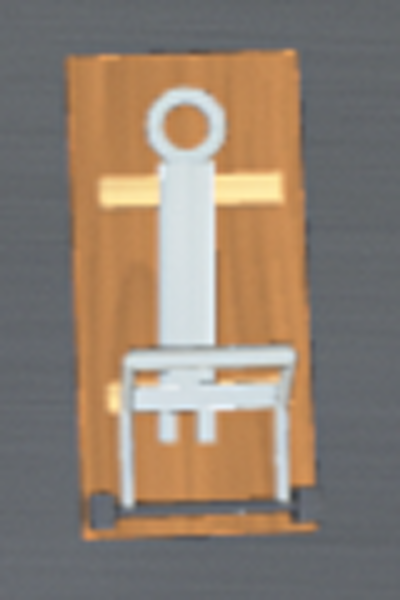

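View pics/ctr.png

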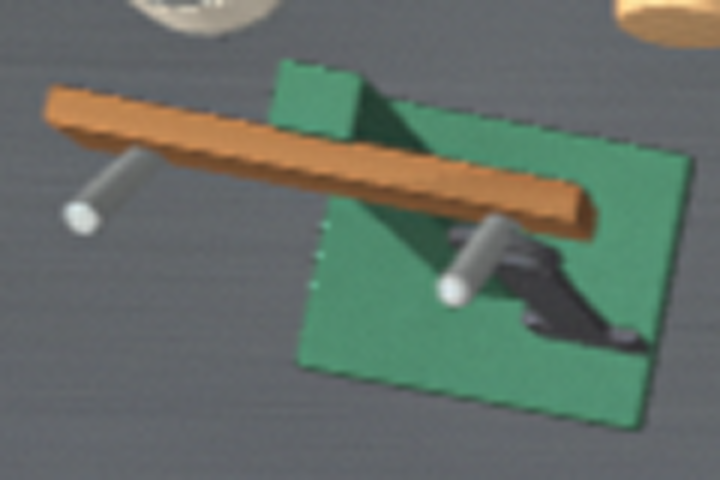

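View pics/csb.png

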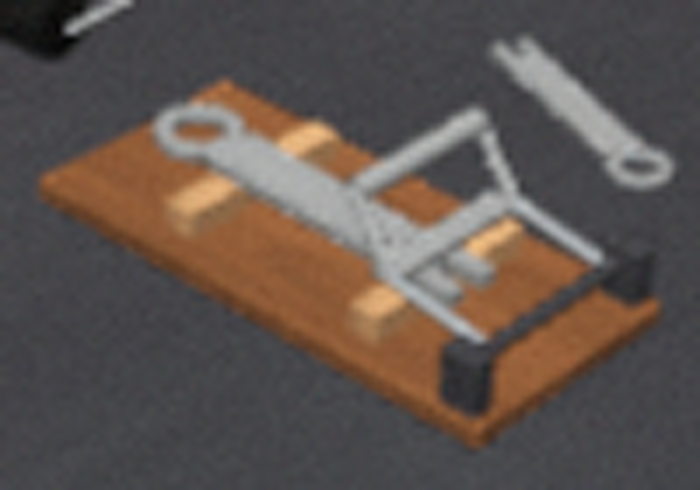

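View pics/csr.png

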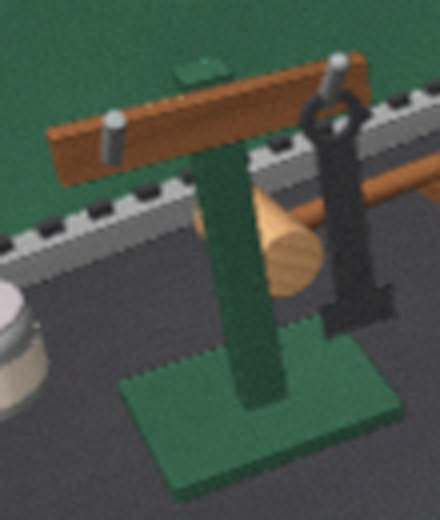

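```bash
cat >> h.py <<'E'
def pose(p,P):
    c,s=np.cos(p[2]),np.sin(p[2]); P=np.atleast_2d(P)
    return np.c_[p[0]+c*P[:,0]-s*P[:,1],p[1]+s*P[:,0]+c*P[:,1],P[:,2]+(p[3] if len(p)>3 else 0)]
E
cat > fit.py <<'E'
from h import *
from scipy.optimize import least_squares
t=grab("top");s=grab("side")
def fit(obs,x0):
    f=lambda p:np.concatenate([(proj(t if c=='t' else s,pose(p,P))[0]-u) for c,P,u in obs])
    r=least_squares(f,x0); return r.x,f(r.x).reshape(-1,2)
L,W,H=.135,.065,.012
B=[('t',(L,W,H),(328.4,126.4)),('t',(L,-W,H),(374.2,125.4)),('t',(-L,-W,H),(378.2,220)),('t',(-L,W,H),(332,222.6)),
 ('s',(L,W,H),(291,201)),('s',(L,-W,H),(317.1,186.7)),('s',(-L,-W,H),(379.3,219.3)),('s',(-L,W,H),(353.3,237.1))]
for o in (B,B[:4],B[4:]):
    p,r=fit(o,[.54,-.23,0]); print("board",p.round(4)); print(r.round(1).tolist())
tip1,tip2=(.0346,.03,.2821),(.0346,-.1,.2821)
R=[('t',tip1,(143.7,121.3)),('t',tip2,(205.5,133.5)),('s',tip1,(169,174.5)),('s',tip2,(224.8,160.5))]
for o in (R,R[:2],R[2:]):
    p,r=fit(o,[.58,.23,-.2]); print("rack",p.round(4)); print(r.round(1).tolist())
E
python3 fit.py
```

```text
board [ 0.5424 -0.2264  0.0585]
[[-0.4, -0.3], [0.1, -0.5], [0.1, 1.3], [-0.6, 0.3], [-0.9, -0.6], [0.2, -0.4], [0.5, -1.1], [0.1, -0.5]]
board [ 0.543  -0.2269  0.0611]
[[-0.4, -0.4], [0.2, -0.8], [0.4, 1.1], [-0.2, 0.2]]
board [ 0.5402 -0.2241  0.0532]
[[-0.9, -0.2], [0.4, 0.0], [0.6, -0.4], [-0.1, 0.3]]
rack [ 0.5645  0.2169 -0.1644]
[[-0.1, 0.1], [0.6, 0.0], [-0.5, 0.1], [0.1, 0.1]]
rack [ 0.5647  0.2174 -0.1672]
[[-0.3, -0.1], [0.3, 0.1]]
rack [ 0.5643  0.2158 -0.1505]
[[-0.1, 0.1], [0.1, -0.1]]
```

```bash
cat >> fit.py <<'E'
print('---')
bp=np.array([.5424,-.2264,.0585]); rp=np.array([.5645,.2169,-.1644])
# gauge: eye centre, prong gap centre-line at tail
e,_=tri(t,(352.2,139.4),s,(313.6,193.3)); print("eye tri",e,_, "top",onz(t,(352.2,139.4),.03),"side",onz(s,(313.6,193.3),.03))
b=onz(t,(315+188/5,115+330/5),.034);a=onz(t,(315+188/5,115+180/5),.034); print("axis yaw",np.arctan2(*(a-b)[[1,0]]),a,b)
print("hinge",pose(bp,(-.12,0,.034)),"bar",pose(bp,(-.04,0,.072)))
for th in (0,.3,.6,.9,1.2):
    c,s_=np.cos(th),np.sin(th); print(th,pose(bp,(-.12+.08*c-.038*s_,0,.034+.08*s_+.038*c)).round(4))
print("peg root",pose(rp,(.07,.03,.24)))
# model overlays
im=t["pixels"][:,:,::-1].copy(); im2=s["pixels"][:,:,::-1].copy()
for P,q in (((-.12,0,.034),bp),((-.04,.042,.072),bp),((-.04,-.042,.072),bp),((.07,.03,.24),rp),((.0346,.03,.2821),rp),((.07,.06,.262),rp),((.07,-.13,.262),rp),((.07,.06,.228),rp),((.07,-.13,.228),rp)):
    for r,m in ((t,im),(s,im2)):
        u=proj(r,pose(q,P))[0]; cv2.circle(m,(int(u[0]*16),int(u[1]*16)),16,(0,0,255),-1,cv2.LINE_AA,4)
cv2.imwrite("pics/ov.png",np.vstack([cv2.resize(im[85:245,130:400],None,fx=2.9,fy=1.85*1),cv2.resize(im2[145:265,140:400],(783,300))]))
E
python3 fit.py | sed -n '/---/,$p'
```

```text
---
eye tri [ 0.63313666 -0.22044055  0.03129348] 0.001871729495929355 top [ 0.63409526 -0.21994836  0.03      ] side [ 0.63392086 -0.22243822  0.03      ]
axis yaw 0.0201134200935477 [ 0.6013365  -0.22120066  0.034     ] [ 0.51918668 -0.2228532   0.034     ]
hinge [[ 0.42260528 -0.233416    0.034     ]] bar [[ 0.50246843 -0.22873867  0.072     ]]
0 [[ 0.5025 -0.2287  0.072 ]]
0.3 [[ 0.4877 -0.2296  0.0939]]
0.6 [[ 0.4671 -0.2308  0.1105]]
0.9 [[ 0.4425 -0.2322  0.1203]]
1.2 [[ 0.4162 -0.2338  0.1223]]
peg root [[0.63846598 0.23503927 0.24      ]]
```

View pics/ov.png

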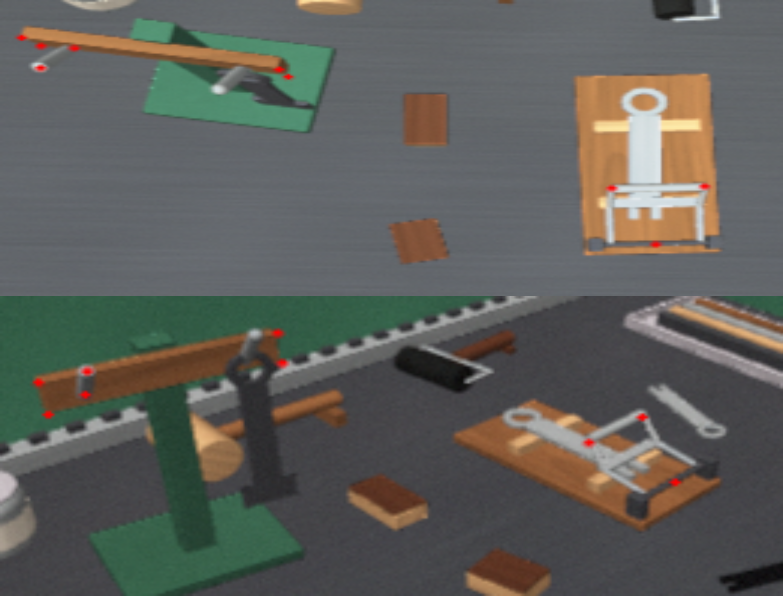

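Emit:
{"name": "move_arm", "arguments": {
  "steps": [0,2.4,3.4,-0.5,0,0,6.2,0,2.4,3.4,-0.5,0,0,6.2,0,2.4,3.4,-0.5,0,0,6.2,0,2.4,3.4,-0.5,0,0,6.2,0,2.4,3.4,-0.5,0,0,6.2,0,2.4,3.4,-0.5,0,0,6.2],
  "newtons": 20
}}

```text
t: 2.0
eef_pos: [0.3628, -0.4335, 0.2264]
tool_rot: [0.0, 0.882, 0.472, 0.0]
contact_force: [0.3, -0.2, 0.1]
gripper_width: 0.506
```

Emit:
{"name": "move_arm", "arguments": {
  "steps": [0,2.4,3.4,-0.5,0,0,6.2,0,2.4,3.4,-0.5,0,0,6.2,0,2.4,3.4,-0.5,0,0,6.2,0,2.4,3.4,-0.5,0,0,6.2,0,2.4,3.4,-0.5,0,0,6.2,0,2.4,3.4,-0.5,0,0,6.2,0,0,0,0,0,0,0]
}}

```text
t: 2.7
eef_pos: [0.5094, -0.2242, 0.1963]
tool_rot: [-0.0, 0.682, 0.731, 0.002]
contact_force: [0.1, -0.3, -1.0]
gripper_width: 0.495
```

```bash
cat > st.py <<'E'
from h import *
from scipy.spatial.transform import Rotation as R
o=status.get_obs(); q=o["tool_rot"]; M=R.from_quat(np.r_[q[1:],q[0]]).as_matrix()
print("t",round(o["t"],2),"q",o["q"].round(2),"tcp",o["eef_pos"].round(4),"F",o["contact_force"].round(1),"w",round(o["gripper_width"],3))
print("y axis",M[:,1].round(3),"yaw",np.degrees(np.arctan2(M[1,1],M[0,1])).round(2),"z",M[:,2].round(3))
E
python3 st.py
```

```text
t 2.7 q [ 0.64  0.38 -0.42  1.88  0.19  0.92  0.2 ] tcp [ 0.5094 -0.2242  0.1963] F [ 0.1 -0.3 -1. ] w 0.495
y axis [0.998 0.068 0.003] yaw 3.92 z [ 0.002  0.003 -1.   ]
```

Emit:
{"name": "move_arm", "arguments": {
  "steps": [0,0,0,0,0,0,0,0,0,0,0,0,0,0]
}}

```text
t: 2.9
eef_pos: [0.5054, -0.2321, 0.1963]
tool_rot: [0.0, 0.688, 0.726, -0.0]
contact_force: [-0.9, -0.5, 0.3]
gripper_width: 0.498
```

```bash
python3 st.py
```

```text
t 2.9 q [ 0.65  0.38 -0.41  1.88  0.19  0.92  0.2 ] tcp [ 0.5054 -0.2321  0.1963] F [-0.9 -0.5  0.3] w 0.498
y axis [ 0.999  0.054 -0.   ] yaw 3.11 z [-0.    -0.001 -1.   ]
```

Emit:
{"name": "move_arm", "arguments": {
  "steps": [0,-0.3,0.1,-3,0,0,0,0,0,0,-3,0,0,0,0,0,0,-3,0,0,0,0,0,0,-2,0,0,0,0,0,0,-0.8,0,0,0,0,0,0,0,0,0,0,0,0,0,0,0,0,0]
}}

```text
t: 3.6
eef_pos: [0.5034, -0.2307, 0.0793]
tool_rot: [0.001, 0.687, 0.726, 0.0]
contact_force: [0.5, -0.1, 0.4]
gripper_width: 0.5
```

```bash
python3 st.py; python3 -c "
from h import *
t=grab('top');s=grab('side');crop(t,'a1',315,115,395,235,4);crop(s,'a2',285,145,405,245,6)"
```

```text
t 3.6 q [ 0.6   0.54 -0.36  1.96  0.29  0.69  0.12] tcp [ 0.5034 -0.2307  0.0793] F [ 0.5 -0.1  0.4] w 0.5
y axis [0.998 0.055 0.001] yaw 3.17 z [ 0.001 -0.001 -1.   ]
```

View pics/a2.png

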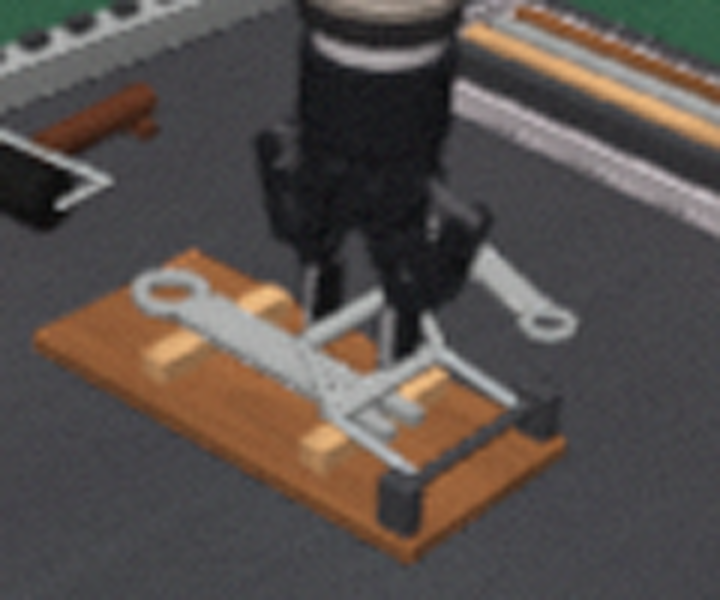

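The fingers straddle the bar (bar near (340,320) in the crop). Close gently.

Emit:
{"name": "move_arm", "arguments": {
  "steps": [-1,0,0,0,0,0,0,-1,0,0,0,0,0,0,-1,0,0,0,0,0,0,-1,0,0,0,0,0,0,-1,0,0,0,0,0,0],
  "newtons": 25
}}

```text
t: 4.2
eef_pos: [0.5031, -0.23, 0.0785]
tool_rot: [0.0, 0.687, 0.727, 0.0]
contact_force: [-0.7, 0.0, 0.3]
gripper_width: 0.128
```

```bash
python3 st.py
```

```text
t 4.2 q [ 0.6   0.54 -0.36  1.97  0.29  0.69  0.12] tcp [ 0.5031 -0.23    0.0785] F [-0.7  0.   0.3] w 0.128
y axis [0.998 0.056 0.   ] yaw 3.24 z [ 0. -0. -1.]
```

Emit:
{"name": "move_arm", "arguments": {
  "steps": [-1,-0.42,-0.02,0.78,0,0,0,-1,-0.5,-0.03,0.73,0,0,0,-1,-0.57,-0.03,0.68,0,0,0,-1,-0.63,-0.04,0.62,0,0,0]
}}

```text
t: 4.6
eef_pos: [0.4816, -0.2313, 0.1072]
tool_rot: [0.0, 0.687, 0.727, 0.0]
contact_force: [2.2, -2.5, -3.6]
gripper_width: 0.129
```

```bash
python3 st.py
```

```text
t 4.6 q [ 0.64  0.47 -0.38  2.    0.26  0.72  0.15] tcp [ 0.4816 -0.2313  0.1072] F [ 2.2 -2.5 -3.6] w 0.129
y axis [0.998 0.056 0.001] yaw 3.23 z [ 0.001 -0.    -1.   ]
```

Works well; forces are as expected for the hinge.

Emit:
{"name": "move_arm", "arguments": {
  "steps": [-1,-0.69,-0.04,0.56,0,0,0,-1,-0.74,-0.04,0.48,0,0,0,-1,-0.79,-0.05,0.41,0,0,0,-1,-0.82,-0.05,0.33,0,0,0,-1,-0.85,-0.05,0.24,0,0,0,-1,-0.87,-0.05,0.16,0,0,0,-1,-0.88,-0.05,0.07,0,0,0,-1,-0.5,-0.03,0.0,0,0,0]
}}

```text
t: 5.4
eef_pos: [0.4213, -0.2348, 0.1305]
tool_rot: [0.002, 0.687, 0.727, 0.001]
contact_force: [3.9, -1.6, 1.4]
gripper_width: 0.131
```

Emit:
{"name": "move_arm", "arguments": {
  "steps": [-1,0,0,0,0,0,0,-1,0,0,0,0,0,0]
}}

```text
t: 5.6
eef_pos: [0.4203, -0.2349, 0.1302]
tool_rot: [0.0, 0.687, 0.727, -0.0]
contact_force: [-1.3, -0.5, 11.3]
gripper_width: 0.126
```

```bash
python3 st.py;python3 -c "
from h import *
t=grab('top');s=grab('side');crop(t,'b1',315,115,395,235,4);crop(s,'b2',285,145,405,245,6)"
```

```text
t 5.6 q [ 0.72  0.37 -0.4   2.1   0.22  0.72  0.23] tcp [ 0.4203 -0.2349  0.1302] F [-1.3 -0.5 11.3] w 0.126
y axis [0.998 0.056 0.   ] yaw 3.22 z [ 0.    -0.001 -1.   ]
```

View pics/b2.png

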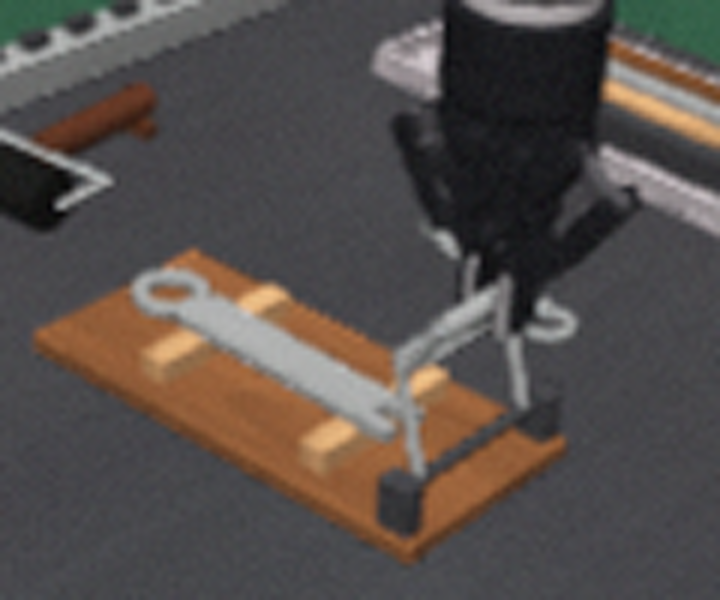

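Emit:
{"name": "move_arm", "arguments": {
  "steps": [-0.2,0,0,0,0,0,0,-0.2,0,0,0,0,0,0,-0.2,0,0,0,0,0,0,-0.2,0,0,2,0,0,0,-0.2,0,0,3,0,0,0,-0.2,0,0,3,0,0,0,-0.2,3,0.2,0,0,0,8,-0.2,3,0.2,0,0,0,8],
  "newtons": 60
}}

```text
t: 6.5
eef_pos: [0.4806, -0.2311, 0.2099]
tool_rot: [0.001, 0.577, 0.816, -0.0]
contact_force: [0.5, -0.6, -0.8]
gripper_width: 0.403
```

Emit:
{"name": "move_arm", "arguments": {
  "steps": [0.4,1,0.1,0,0,0,8,0.4,1,0.1,0,0,0,8,0.4,1,0.1,0,0,0,8,0.4,1,0.1,0,0,0,8,0.4,1,0.1,0,0,0,8,0.4,1,0.1,0,0,0,8,0.4,1,0.1,0,0,0,8,0.4,1,0,0,0,0,8]
}}

```text
t: 7.3
eef_pos: [0.5601, -0.2233, 0.2083]
tool_rot: [-0.001, 0.056, 0.998, 0.0]
contact_force: [0.5, -0.0, 0.1]
gripper_width: 0.702
```

```bash
python3 st.py;python3 -c "
from h import *
t=grab('top');s=grab('side');crop(t,'c1',315,115,395,235,5);crop(s,'c2',285,145,405,245,6)
for c in ('top','side'):
  for n in ('gauge_eye','gauge_grip','gauge'): print(c,n,[(np.round(d['position'],1).tolist(),round(d['score'],2)) for d in models.place_of(c,n)])"
```

```text
t 7.3 q [ 0.79  0.5  -0.7   1.74  0.37  1.03  1.43] tcp [ 0.5601 -0.2233  0.2083] F [ 0.5 -0.   0.1] w 0.702
y axis [0.112 0.994 0.   ] yaw 83.58 z [-0.002  0.001 -1.   ]
top gauge_eye [([139.0, 355.3], 0.92), ([277.4, 368.8], 0.89)]
top gauge_grip [([272.8, 353.3], 0.8), ([167.9, 353.4], 0.76)]
top gauge [([168.0, 355.2], 0.61), ([272.2, 347.4], 0.53)]
side gauge_eye [([223.3, 436.0], 0.85), ([193.3, 314.7], 0.75), ([197.9, 373.2], 0.65)]
side gauge_grip [([201.7, 329.3], 0.91), ([255.3, 402.3], 0.81), ([213.0, 424.9], 0.61), ([192.5, 369.1], 0.56)]
side gauge [([208.6, 424.1], 0.79), ([251.9, 399.4], 0.72), ([206.8, 331.5], 0.6), ([189.5, 365.8], 0.53), ([231.5, 268.0], 0.21)]
```

View pics/c1.png

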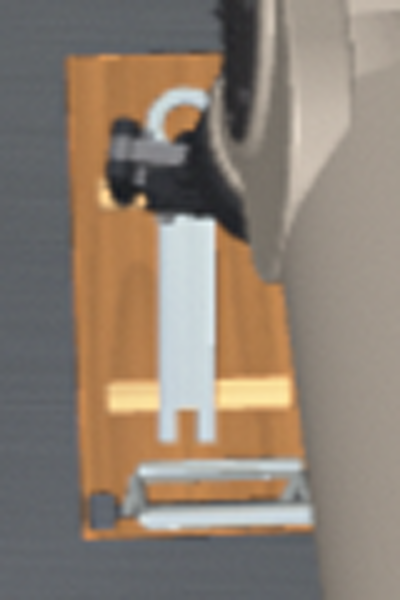

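View pics/c2.png

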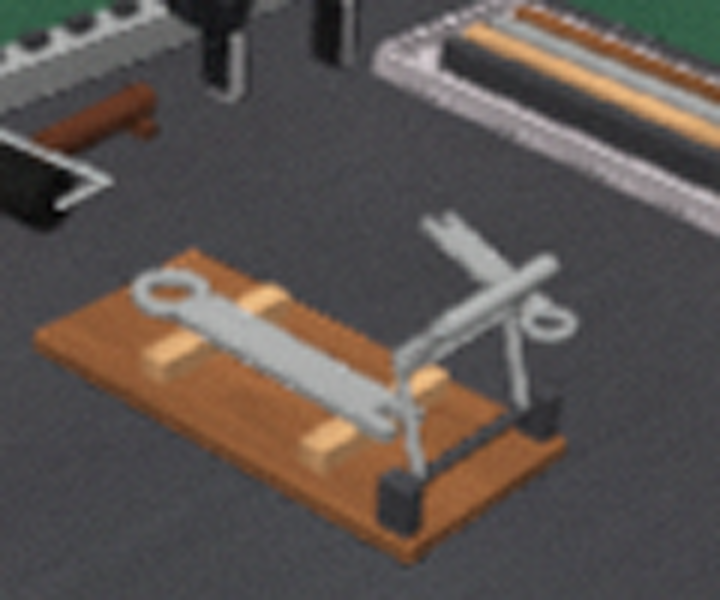

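Emit:
{"name": "move_arm", "arguments": {
  "steps": [0.4,0.7,0.2,-2,0,0,8.1,0.4,0,0,-4,0,0,0,0.4,0,0,-4,0,0,0,0.4,0,0,-3.5,0,0,0,0.4,0,0,0,0,0,0,0.4,0,0,0,0,0,0]
}}

```text
t: 8.3
eef_pos: [0.5674, -0.2215, 0.0744]
tool_rot: [-0.0, -0.011, 1.0, 0.0]
contact_force: [0.0, -1.0, 1.0]
gripper_width: 0.699
```

```bash
python3 st.py;python3 -c "
from h import *
s=grab('side');crop(s,'d2',285,145,405,245,6)"
```

```text
t 8.3 q [ 0.73  0.68 -0.63  1.82  0.53  0.82  1.43] tcp [ 0.5674 -0.2215  0.0744] F [ 0. -1.  1.] w 0.699
y axis [-0.023  1.     0.   ] yaw 91.31 z [-0.001  0.    -1.   ]
```

View pics/d2.png

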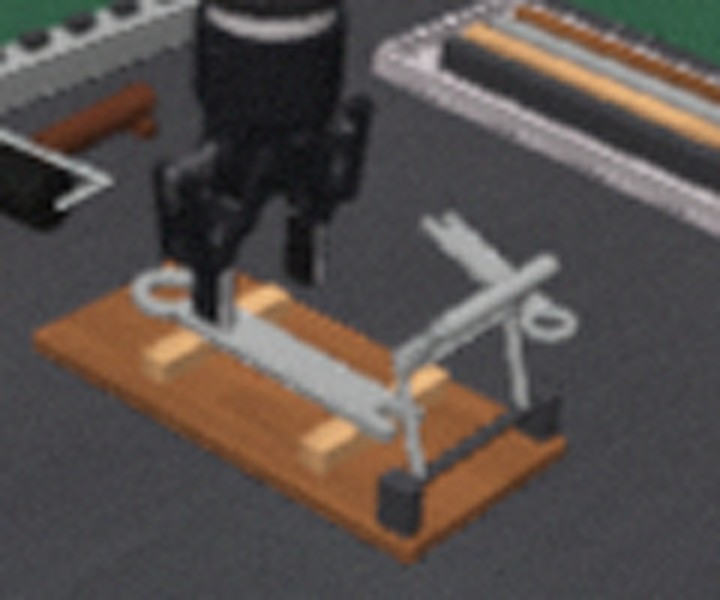

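Emit:
{"name": "move_arm", "arguments": {
  "steps": [0.4,0,0,-1.6,0,0,0,0.4,0,0,-1.6,0,0,0,0.4,0,0,0,0,0,0,-1,0,0,0,0,0,0,-1,0,0,0,0,0,0,-1,0,0,0,0,0,0,-1,0,0,0,0,0,0,-1,0,0,0,0,0,0],
  "newtons": 60
}}

```text
t: 9.15
eef_pos: [0.5679, -0.2216, 0.0426]
tool_rot: [0.001, -0.012, 1.0, -0.0]
contact_force: [-0.6, 1.3, 4.0]
gripper_width: 0.331
```

```bash
python3 st.py;python3 -c "
from h import *
s=grab('side');crop(s,'e2',285,145,405,245,6)"
```

```text
t 9.15 q [ 0.71  0.72 -0.6   1.83  0.57  0.77  1.4 ] tcp [ 0.5679 -0.2216  0.0426] F [-0.6  1.3  4. ] w 0.331
y axis [-0.023  1.    -0.   ] yaw 91.34 z [ 0.001 -0.    -1.   ]
```

View pics/e2.png

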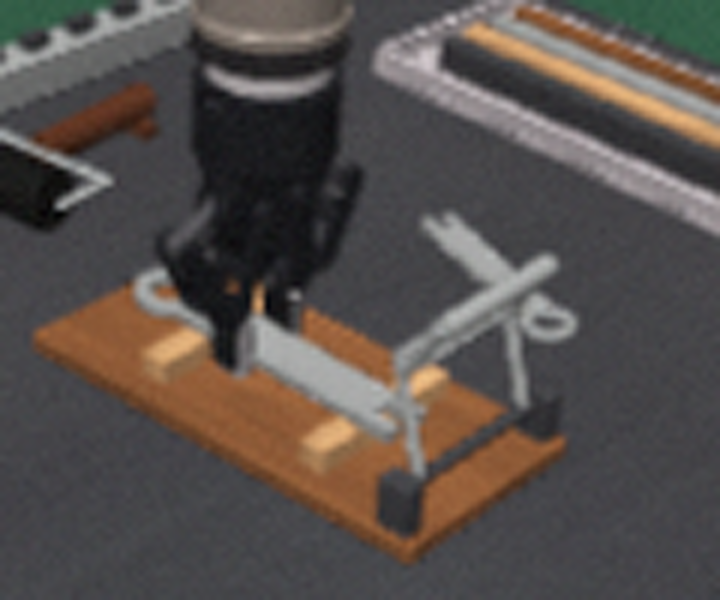

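Emit:
{"name": "move_arm", "arguments": {
  "steps": [-1,0.2,0,1,0,0,0,-1,0.3,0,2,0,0,0,-1,0.3,0,3,0,0,0,-1,0,0,4,0,0,0,-1,0,0,4,0,0,0,-1,0,0,4,0,0,0,-1,0,0,0,0,0,0]
}}

```text
t: 9.9
eef_pos: [0.5785, -0.2218, 0.2282]
tool_rot: [0.005, -0.012, 1.0, -0.002]
contact_force: [-0.0, 0.1, -2.6]
gripper_width: 0.336
```

```bash
python3 st.py;cat > peg.py <<'E'
from h import *
from scipy.spatial.transform import Rotation as R
rp=np.array([.5645,.2169,-.1644]); root=pose(rp,(.07,.03,.24))[0]
Ry=R.from_euler('z',rp[2]).as_matrix(); c,s=np.cos(np.radians(50)),np.sin(np.radians(50))
xp=Ry@[s,0,c]; zp=Ry@[-c,0,s]; yp=Ry@[0,1,0]
EYE=np.array([-.066,0,.0126])
def tgt(sd,tilt=40,off=0):
    a=np.radians(tilt); gx=Ry@[np.cos(a),0,np.sin(a)]; gz=Ry@[-np.sin(a),0,np.cos(a)]
    M=np.c_[-gx,yp,-gz]; return root+zp*sd+off*xp-M@EYE, M
if __name__=="__main__":
    o=status.get_obs(); q=o["tool_rot"]; M=R.from_quat(np.r_[q[1:],q[0]]).as_matrix()
    print("eye now in peg frame (mm)",(np.c_[xp,yp,zp].T@(o["eef_pos"]+M@EYE-root)*1e3).round(1), "tool z",M[:,2].round(3),"y",M[:,1].round(3))
    for sd in (.12,.085,.055,.025):
        p,Mt=tgt(sd); print(sd,p.round(4),"delta cm",((p-o["eef_pos"])*100).round(2))
    print("rotvec left deg",np.degrees(R.from_matrix(Mt@M.T).as_rotvec()).round(2),"zp",zp.round(3),"yp",yp.round(3))
E
python3 peg.py;python3 -c "
from h import *
s=grab('side');crop(s,'f2',245,115,405,245,5)"
```

```text
t 9.9 q [ 0.8   0.51 -0.73  1.69  0.38  1.08  1.55] tcp [ 0.5785 -0.2218  0.2282] F [-0.   0.1 -2.6] w 0.336
y axis [-0.023  1.    -0.003] yaw 91.34 z [ 0.009 -0.003 -1.   ]
eye now in peg frame (mm) [  46.4 -448.2  -70. ] tool z [ 0.009 -0.003 -1.   ] y [-0.023  1.    -0.003]
0.12 [0.5045 0.2573 0.2992] delta cm [-7.4  47.91  7.09]
0.085 [0.5267 0.2536 0.2723] delta cm [-5.18 47.54  4.41]
0.055 [0.5457 0.2504 0.2494] delta cm [-3.27 47.22  2.11]
0.025 [0.5647 0.2473 0.2264] delta cm [-1.37 46.91 -0.19]
rotvec left deg [ -2.61 -39.45 -10.26] zp [-0.634  0.105  0.766] yp [0.164 0.987 0.   ]
```

View pics/f2.png

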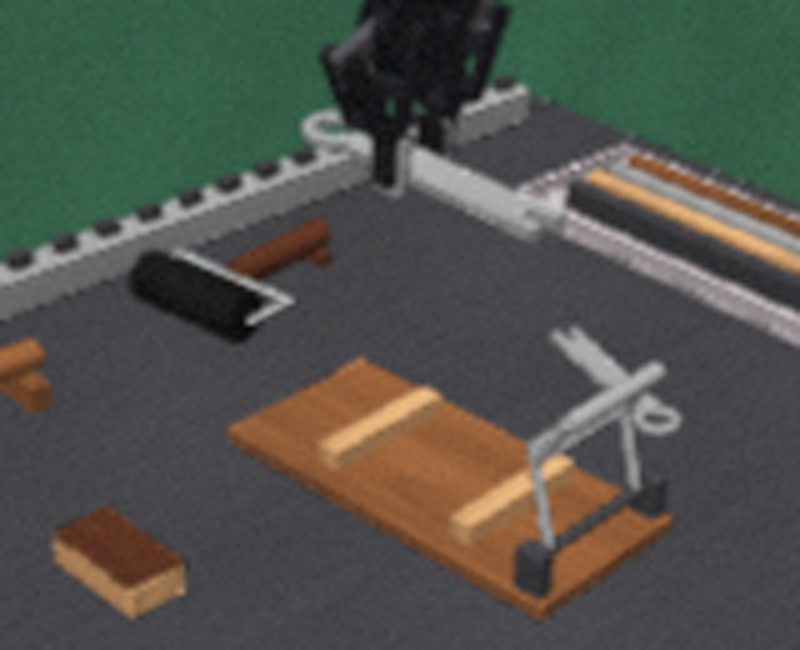

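Emit:
{"name": "move_arm", "arguments": {
  "steps": [-1,-1.5,3.5,1.2,0,0,-0.9,-1,-1.5,3.5,1.2,0,0,-0.9,-1,-1,4,1.2,-0.3,-3.3,-0.9,-1,-1,4,1.2,-0.3,-3.3,-0.9,-1,-1,4,1.2,-0.3,-3.3,-0.9,-1,-1,4,1,-0.3,-3.3,-0.9]
}}

```text
t: 10.55
eef_pos: [0.5038, 0.0095, 0.291]
tool_rot: [0.115, 0.036, 0.993, -0.01]
contact_force: [0.6, 0.4, -0.8]
gripper_width: 0.332
```

```bash
python3 st.py;python3 peg.py
```

```text
t 10.55 q [ 0.66  0.13 -0.89  2.02  0.24  0.84  1.14] tcp [0.5038 0.0095 0.291 ] F [ 0.6  0.4 -0.8] w 0.332
y axis [ 0.073  0.997 -0.012] yaw 85.79 z [ 0.227 -0.028 -0.973]
eye now in peg frame (mm) [  12.3 -238.5   59.9] tool z [ 0.227 -0.028 -0.973] y [ 0.073  0.997 -0.012]
0.12 [0.5045 0.2573 0.2992] delta cm [ 0.07 24.78  0.82]
0.085 [0.5267 0.2536 0.2723] delta cm [ 2.29 24.41 -1.86]
0.055 [0.5457 0.2504 0.2494] delta cm [ 4.19 24.1  -4.16]
0.025 [0.5647 0.2473 0.2264] delta cm [ 6.09 23.78 -6.46]
rotvec left deg [ -2.53 -26.67  -4.96] zp [-0.634  0.105  0.766] yp [0.164 0.987 0.   ]
```

Emit:
{"name": "move_arm", "arguments": {
  "steps": [-1,-1,0.5,3,0,-3.8,-0.7,-1,-1,2,3,-0.4,-3.8,-0.7,-1,0,4,0,-0.4,-3.8,-0.7,-1,0,4.5,0,-0.4,-3.8,-0.7,-1,0,4.5,0,-0.4,-3.8,-0.7,-1,0,4.5,0,-0.4,-3.8,-0.7,-1,0,4,0,-0.4,-3.8,-0.7,-1,0,0,0,0,0,0]
}}

```text
t: 11.35
eef_pos: [0.4813, 0.2059, 0.3452]
tool_rot: [0.298, 0.066, 0.952, -0.031]
contact_force: [0.3, 1.0, -2.0]
gripper_width: 0.333
```

```bash
python3 st.py;python3 peg.py
```

```text
t 11.35 q [ 0.59  0.06 -1.38  2.08  0.77  0.83  0.18] tcp [0.4813 0.2059 0.3452] F [ 0.3  1.  -2. ] w 0.333
y axis [ 0.145  0.989 -0.019] yaw 81.67 z [ 0.564 -0.099 -0.82 ]
eye now in peg frame (mm) [ 17.1 -52.8 158.8] tool z [ 0.564 -0.099 -0.82 ] y [ 0.145  0.989 -0.019]
0.12 [0.5045 0.2573 0.2992] delta cm [ 2.32  5.14 -4.61]
0.085 [0.5267 0.2536 0.2723] delta cm [ 4.54  4.77 -7.29]
0.055 [0.5457 0.2504 0.2494] delta cm [ 6.44  4.45 -9.59]
0.025 [0.5647 0.2473 0.2264] delta cm [  8.34   4.14 -11.88]
rotvec left deg [ 0.31 -5.21 -1.04] zp [-0.634  0.105  0.766] yp [0.164 0.987 0.   ]
```

Emit:
{"name": "move_arm", "arguments": {
  "steps": [-1,0,1,0,0,0,0,-1,0,1,0,0,0,0,-1,0,0,0,0,0,0]
}}

```text
t: 11.65
eef_pos: [0.4827, 0.2221, 0.3456]
tool_rot: [0.298, 0.068, 0.952, -0.033]
contact_force: [0.5, -0.2, -1.9]
gripper_width: 0.332
```

```bash
python3 st.py;python3 peg.py|head -2
```

```text
t 11.65 q [ 0.5   0.12 -1.37  2.06  0.84  0.9   0.09] tcp [0.4827 0.2221 0.3456] F [ 0.5 -0.2 -1.9] w 0.332
y axis [ 0.15   0.988 -0.022] yaw 81.39 z [ 0.562 -0.103 -0.821]
eye now in peg frame (mm) [ 16.3 -36.8 159.9] tool z [ 0.562 -0.103 -0.821] y [ 0.15   0.988 -0.022]
0.12 [0.5045 0.2573 0.2992] delta cm [ 2.18  3.51 -4.64]
```

Emit:
{"name": "move_arm", "arguments": {
  "steps": [-1,0,1.2,0,0,-1.7,-0.3,-1,0,1.2,0,0,-1.7,-0.3,-1,0,1.1,0,0,-1.7,-0.3,-1,0,0,0,0,0,0]
}}

```text
t: 12.05
eef_pos: [0.4823, 0.2573, 0.3458]
tool_rot: [0.34, 0.077, 0.937, -0.032]
contact_force: [-0.0, 0.7, -2.4]
gripper_width: 0.333
```

```bash
python3 st.py;python3 peg.py;python3 -c "
from h import *
t=grab('top');s=grab('side');crop(s,'g2',130,85,290,225,5);crop(t,'g1',110,65,270,185,5)"
```

```text
t 12.05 q [ 0.31  0.18 -1.32  2.06  1.03  1.   -0.15] tcp [0.4823 0.2573 0.3458] F [-0.   0.7 -2.4] w 0.333
y axis [ 0.166  0.986 -0.009] yaw 80.46 z [ 0.632 -0.113 -0.767]
eye now in peg frame (mm) [ 13.2  -3.4 169.7] tool z [ 0.632 -0.113 -0.767] y [ 0.166  0.986 -0.009]
0.12 [0.5045 0.2573 0.2992] delta cm [ 2.22 -0.   -4.66]
0.085 [0.5267 0.2536 0.2723] delta cm [ 4.44 -0.37 -7.34]
0.055 [0.5457 0.2504 0.2494] delta cm [ 6.34 -0.69 -9.64]
0.025 [0.5647 0.2473 0.2264] delta cm [  8.25  -1.   -11.94]
rotvec left deg [ 0.47 -0.13  0.13] zp [-0.634  0.105  0.766] yp [0.164 0.987 0.   ]
```

View pics/g2.png

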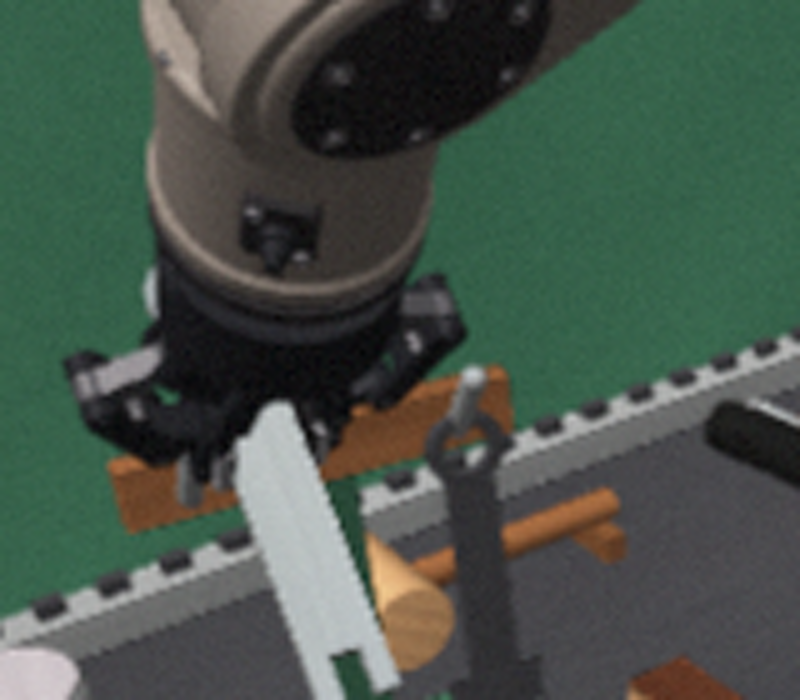

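View pics/g1.png

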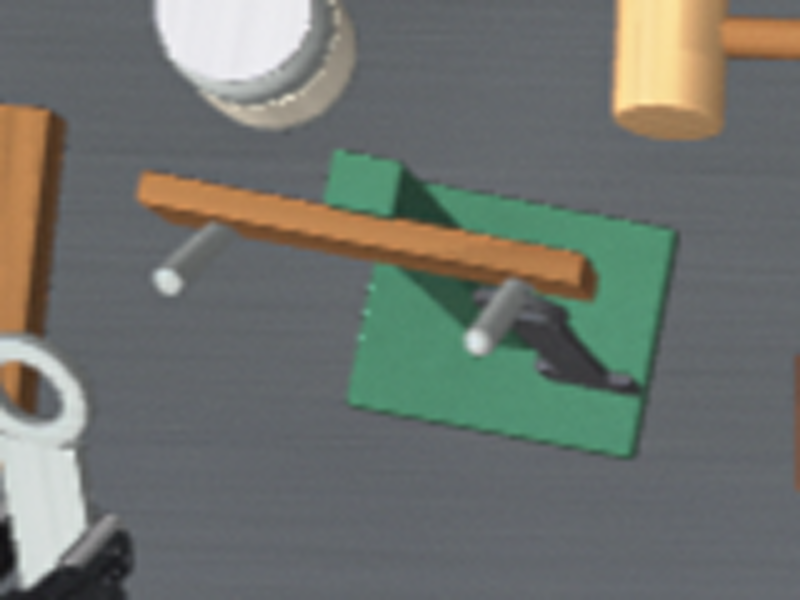

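Emit:
{"name": "move_arm", "arguments": {
  "steps": [-1,1.1,-0.1,-1.8,0,0,0,-1,1.1,-0.1,-1.8,0,0,0,-1,1.1,-0.1,-1.8,0,0,0,-1,1.1,-0.1,-1.9,0.5,0,0,-1,0,0,0,0,0,0,-1,0,0,0,0,0,0]
}}

```text
t: 12.75
eef_pos: [0.5273, 0.2521, 0.274]
tool_rot: [0.34, 0.08, 0.936, -0.029]
contact_force: [0.5, 0.2, -2.4]
gripper_width: 0.333
```

```bash
python3 st.py;python3 peg.py;python3 -c "
from h import *
from peg import *
t=grab('top');s=grab('side');crop(s,'i2',130,85,290,225,5);crop(t,'i1',110,65,270,185,5)
o=status.get_obs(); q=o['tool_rot']; M=R.from_quat(np.r_[q[1:],q[0]]).as_matrix()
e=o['eef_pos']+M@EYE; print(e, (proj(t,e)-[110,65])*5,'tip',(proj(t,root+.055*zp)-[110,65])*5)
for c in ('top','side'): print(c,[(np.round(d['position'],1).tolist(),round(d['score'],2)) for d in models.place_of(c,'gauge_eye')])
"
```

```text
t 12.75 q [ 0.17  0.38 -1.19  2.09  1.27  1.02 -0.34] tcp [0.5273 0.2521 0.274 ] F [ 0.5  0.2 -2.4] w 0.333
y axis [0.17  0.986 0.001] yaw 80.24 z [ 0.633 -0.108 -0.767]
eye now in peg frame (mm) [ 1.7 -1.8 85.7] tool z [ 0.633 -0.108 -0.767] y [0.17  0.986 0.001]
0.12 [0.5045 0.2573 0.2992] delta cm [-2.28  0.52  2.51]
0.085 [0.5267 0.2536 0.2723] delta cm [-0.06  0.15 -0.17]
0.055 [0.5457 0.2504 0.2494] delta cm [ 1.85 -0.16 -2.47]
0.025 [0.5647 0.2473 0.2264] delta cm [ 3.75 -0.48 -4.76]
rotvec left deg [-0.05 -0.06  0.34] zp [-0.634  0.105  0.766] yp [0.164 0.987 0.   ]
[0.58496995 0.24326458 0.30807601] [[132.28974072 311.06705081]] tip [[167.90305769 281.76755447]]
top [([126.4, 139.4], 0.95), ([277.8, 366.6], 0.79), ([161.2, 145.6], 0.73), ([192.8, 411.0], 0.72), ([221.2, 360.6], 0.29)]
side [([249.7, 416.8], 0.8), ([221.8, 437.8], 0.72), ([198.7, 374.9], 0.61)]
```

View pics/i2.png

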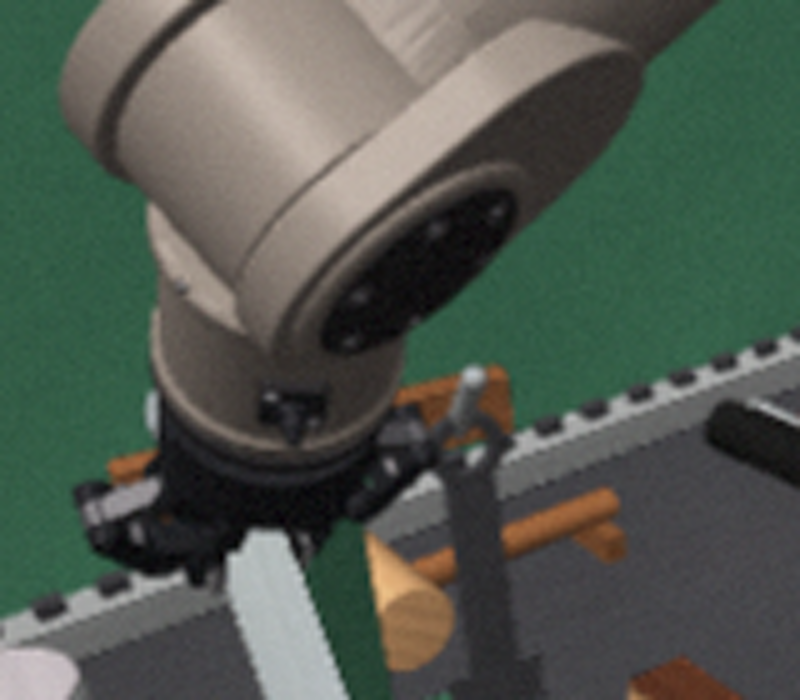

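View pics/i1.png

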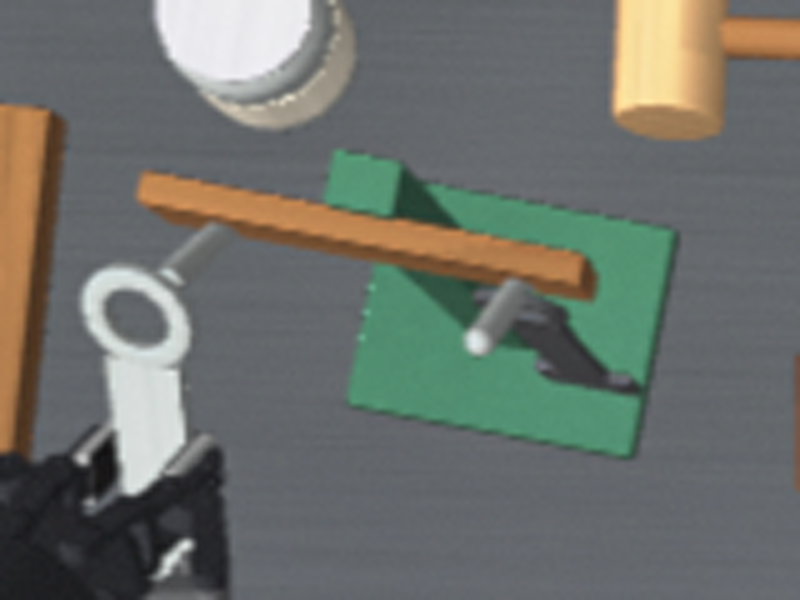

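Emit:
{"name": "move_arm", "arguments": {
  "steps": [-1,0.05,0.3,0,0,0,0,-1,0.9,-0.15,-1.1,0,0,0,-1,0.9,-0.15,-1.1,0,0,0,-1,0,0,0,0,0,0]
}}

```text
t: 13.35
eef_pos: [0.5461, 0.2524, 0.2509]
tool_rot: [0.34, 0.08, 0.936, -0.029]
contact_force: [0.2, -1.1, -1.4]
gripper_width: 0.334
```

```bash
python3 st.py;python3 peg.py;python3 -c "
from h import *
t=grab('top');crop(t,'j1',120,85,190,155,8)
"
```

```text
t 13.35 q [ 0.14  0.44 -1.14  2.08  1.35  1.03 -0.38] tcp [0.5461 0.2524 0.2509] F [ 0.2 -1.1 -1.4] w 0.334
y axis [0.17  0.986 0.001] yaw 80.23 z [ 0.633 -0.108 -0.767]
eye now in peg frame (mm) [ 1.   1.6 56.1] tool z [ 0.633 -0.108 -0.767] y [0.17  0.986 0.001]
0.12 [0.5045 0.2573 0.2992] delta cm [-4.16  0.49  4.82]
0.085 [0.5267 0.2536 0.2723] delta cm [-1.94  0.12  2.14]
0.055 [0.5457 0.2504 0.2494] delta cm [-0.04 -0.19 -0.16]
0.025 [0.5647 0.2473 0.2264] delta cm [ 1.87 -0.51 -2.46]
rotvec left deg [-0.04 -0.07  0.35] zp [-0.634  0.105  0.766] yp [0.164 0.987 0.   ]
```

View pics/j1.png

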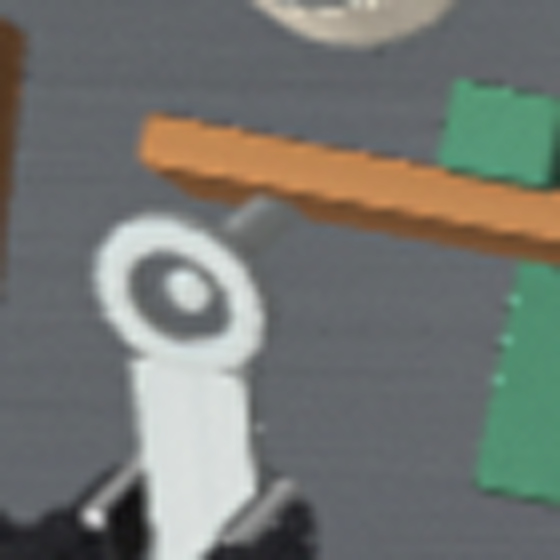

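The peg tip (188,290) sits almost central in the eye (180,292). Go in.

Emit:
{"name": "move_arm", "arguments": {
  "steps": [-1,0.6,-0.15,-0.77,0,0,0,-1,0.6,-0.15,-0.77,0,0,0,-1,0.6,-0.1,-0.77,0,0,0,-1,0,0,0,0,0,0,-1,0,0,0,0,0,0]
}}

```text
t: 13.9
eef_pos: [0.5637, 0.2491, 0.2284]
tool_rot: [0.341, 0.08, 0.936, -0.028]
contact_force: [0.3, 0.7, -2.2]
gripper_width: 0.334
```

```bash
python3 st.py;python3 peg.py;python3 -c "
from h import *
t=grab('top');crop(t,'k1',120,85,190,155,8);s=grab('side');crop(s,'k2',120,115,280,255,5)
"
```

```text
t 13.9 q [ 0.12  0.49 -1.1   2.08  1.41  1.02 -0.41] tcp [0.5637 0.2491 0.2284] F [ 0.3  0.7 -2.2] w 0.334
y axis [0.168 0.986 0.002] yaw 80.31 z [ 0.633 -0.107 -0.766]
eye now in peg frame (mm) [ 0.3  1.3 27.4] tool z [ 0.633 -0.107 -0.766] y [0.168 0.986 0.002]
0.12 [0.5045 0.2573 0.2992] delta cm [-5.92  0.81  7.07]
0.085 [0.5267 0.2536 0.2723] delta cm [-3.7   0.45  4.39]
0.055 [0.5457 0.2504 0.2494] delta cm [-1.8   0.13  2.09]
0.025 [0.5647 0.2473 0.2264] delta cm [ 0.11 -0.19 -0.21]
rotvec left deg [-0.09 -0.02  0.27] zp [-0.634  0.105  0.766] yp [0.164 0.987 0.   ]
```

View pics/k1.png

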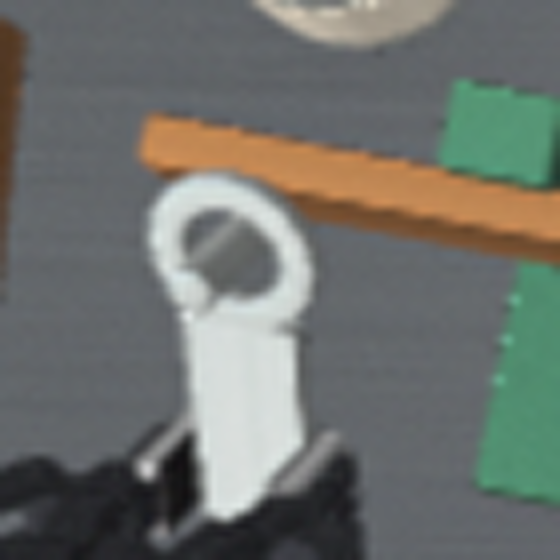

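View pics/k2.png

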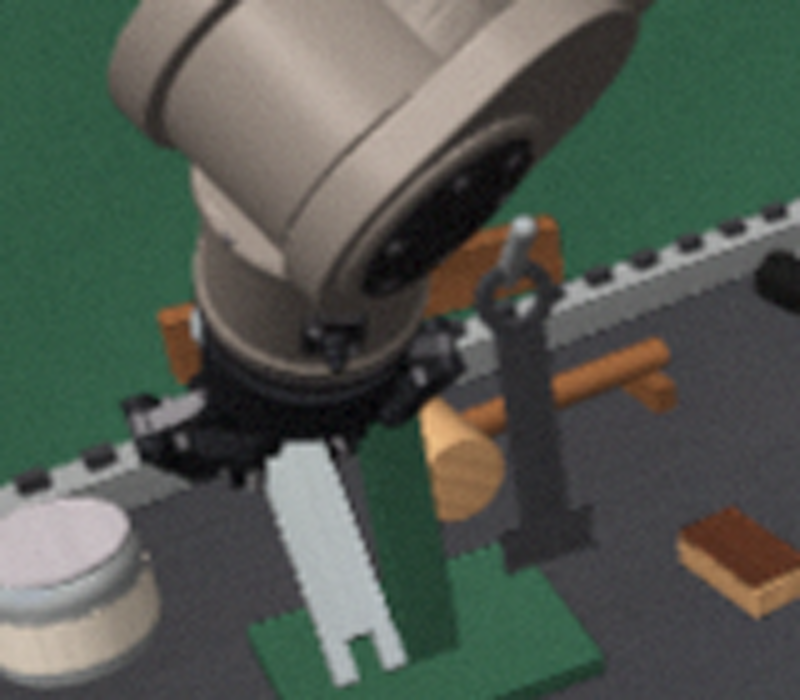

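```bash
python3 -c "
from peg import *
p=status.get_obs()['eef_pos']
for a in (48,56,64):
  x,M=tgt(.024,a,-.005); print(a,((x-p)*100).round(2))"
```

```text
48 [ 0.31 -0.25 -1.45]
56 [ 0.91 -0.36 -2.16]
64 [ 1.61 -0.47 -2.77]
```

Emit:
{"name": "move_arm", "arguments": {
  "steps": [-1,0.15,-0.02,-0.7,-0.65,-3.95,0,-1,0.15,-0.03,-0.7,-0.65,-3.95,0,-1,0.3,-0.05,-0.35,-0.65,-3.95,0,-1,0.3,-0.05,-0.35,-0.65,-3.95,0,-1,0,0,0,0,0,0]
}}

```text
t: 14.5
eef_pos: [0.5726, 0.2479, 0.2077]
tool_rot: [0.469, 0.074, 0.879, -0.039]
contact_force: [1.2, -1.1, 0.9]
gripper_width: 0.334
```

```bash
python3 st.py;python3 peg.py|head -1;python3 -c "
from h import *
t=grab('top');crop(t,'l1',120,85,190,155,8)
"
```

```text
t 14.5 q [-0.07  0.58 -0.97  2.21  1.8   1.23 -0.8 ] tcp [0.5726 0.2479 0.2077] F [ 1.2 -1.1  0.9] w 0.334
y axis [0.167 0.986 0.002] yaw 80.41 z [ 0.819 -0.137 -0.557]
eye now in peg frame (mm) [-5.2  1.7 24.5] tool z [ 0.819 -0.137 -0.557] y [0.167 0.986 0.002]
```

View pics/l1.png

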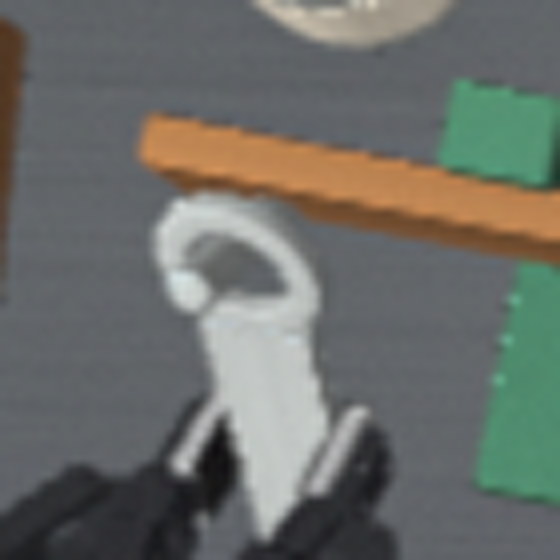

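Emit:
{"name": "move_arm", "arguments": {
  "steps": [-1,0.35,-0.05,-0.3,-0.65,-3.95,0,-1,0.35,-0.05,-0.3,-0.65,-3.95,0,-1,0,0,0,0,0,0,-1,0,0,0,0,0,0]
}}

```text
t: 14.95
eef_pos: [0.5801, 0.2465, 0.2021]
tool_rot: [0.527, 0.073, 0.845, -0.043]
contact_force: [2.0, -1.1, -1.5]
gripper_width: 0.332
```

```bash
python3 st.py;python3 peg.py|head -1
```

```text
t 14.95 q [-0.15  0.64 -0.91  2.24  1.94  1.38 -0.93] tcp [0.5801 0.2465 0.2021] F [ 2.  -1.1 -1.5] w 0.332
y axis [0.169 0.986 0.004] yaw 80.29 z [ 0.885 -0.15  -0.44 ]
eye now in peg frame (mm) [-4.5  1.3 24.4] tool z [ 0.885 -0.15  -0.44 ] y [0.169 0.986 0.004]
```

Release, opening in stages, then check.

Emit:
{"name": "move_arm", "arguments": {
  "steps": [-0.1,0,0,0,0,0,0,0.1,0,0,0,0,0,0,0.3,0,0,0,0,0,0,0.6,0,0,0,0,0,0,0.6,0,0,0,0,0,0,0.6,0,0,0,0,0,0]
}}

```text
t: 15.55
eef_pos: [0.5797, 0.2467, 0.2018]
tool_rot: [0.528, 0.072, 0.845, -0.043]
contact_force: [-0.1, -0.9, -0.1]
gripper_width: 0.804
```

```bash
python3 st.py;python3 -c "
from h import *
t=grab('top');crop(t,'m1',120,85,190,155,8);s=grab('side');crop(s,'m2',120,115,280,255,5)
"
```

```text
t 15.55 q [-0.15  0.64 -0.91  2.24  1.94  1.39 -0.93] tcp [0.5797 0.2467 0.2018] F [-0.1 -0.9 -0.1] w 0.804
y axis [0.167 0.986 0.004] yaw 80.39 z [ 0.887 -0.148 -0.438]
```

View pics/m1.png

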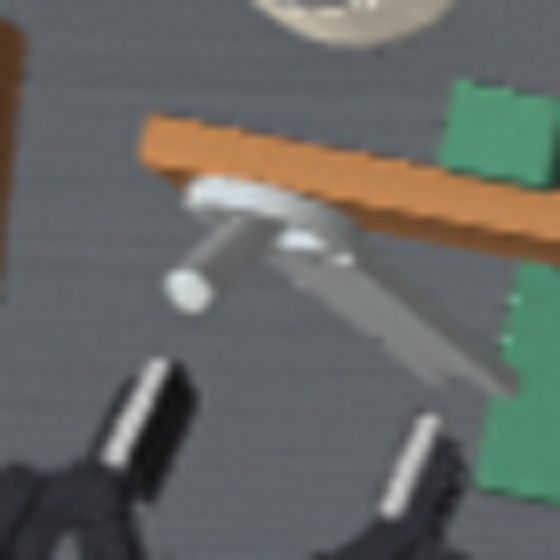

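View pics/m2.png

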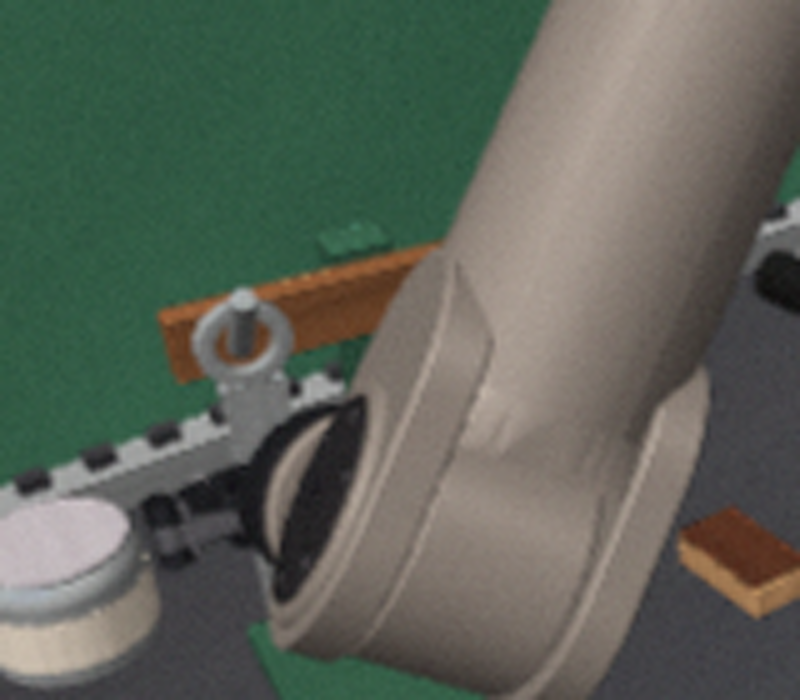

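Emit:
{"name": "move_arm", "arguments": {
  "steps": [0.6,-1,0.15,0.5,0,0,0,0.6,-2,0.3,1,0,0,0,0.6,-2.5,0.4,1.2,0,0,0,0.6,-2.5,0.4,1.5,0,0,0,0.6,-1,0,4,0.8,4,0,0.6,-1,0,4,1.2,7,0,0.6,0,0,3,1.2,7,0,0.6,0,-1,0,1.2,7,0]
}}

```text
t: 16.45
eef_pos: [0.48, 0.2499, 0.3463]
tool_rot: [0.347, 0.08, 0.934, -0.029]
contact_force: [1.0, -0.9, -1.3]
gripper_width: 0.797
```

```bash
python3 st.py
```

```text
t 16.45 q [ 0.28  0.13 -1.25  2.08  1.    0.94 -0.14] tcp [0.48   0.2499 0.3463] F [ 1.  -0.9 -1.3] w 0.797
y axis [0.17  0.985 0.001] yaw 80.21 z [ 0.644 -0.11  -0.757]
```

Emit:
{"name": "move_arm", "arguments": {
  "steps": [0,-0.5,-3,0,1.1,6.7,0,0,-0.5,-4,0,1.1,6.7,0,0,-0.5,-4,0,1.1,6.7,0,0,-0.5,-4,0,1.1,6.7,0,0,-0.5,-4,0,1.1,6.7,0,0,-0.5,-4,0,1.1,6.7,0,0,-0.5,-4,0,0,0,-8,0,-0.5,-4,0,0,0,-8]
}}

```text
t: 17.25
eef_pos: [0.4446, -0.0323, 0.3389]
tool_rot: [0.047, 0.225, 0.973, -0.028]
contact_force: [0.3, 0.5, 0.6]
gripper_width: 0.5
```

```bash
python3 st.py
```

```text
t 17.25 q [ 0.89  0.03 -1.01  1.96  0.13  1.09  0.95] tcp [ 0.4446 -0.0323  0.3389] F [0.3 0.5 0.6] w 0.5
y axis [ 0.441  0.897 -0.033] yaw 63.83 z [ 0.079 -0.076 -0.994]
```

Emit:
{"name": "move_arm", "arguments": {
  "steps": [0,-0.3,-3,0,0,0,-7.6,0,-0.3,-3,0,0,0,-7.6,0,-0.3,-3,-1,0,0,-7.6,0,-0.3,-3,-1,0,0,-7.6,0,-0.3,-3,-2,0,0,-7.6,0,-0.3,-3,-2,0,0,-7.6,0,-0.3,-2,-2,0,0,-7.6,0,-0.3,0,-2,0,0,-7.4]
}}

```text
t: 18.05
eef_pos: [0.4202, -0.2334, 0.2381]
tool_rot: [0.027, 0.687, 0.725, -0.049]
contact_force: [0.1, 0.6, -0.7]
gripper_width: 0.505
```

Emit:
{"name": "move_arm", "arguments": {
  "steps": [0,0,0,0,0,0,0,0,0,0,0,0,0,0]
}}

```text
t: 18.25
eef_pos: [0.4215, -0.2303, 0.2396]
tool_rot: [0.027, 0.681, 0.73, -0.049]
contact_force: [-0.6, -0.5, 0.1]
gripper_width: 0.498
```

```bash
cat > clip.py <<'E'
from h import *
from scipy.spatial.transform import Rotation as R
bp=np.array([.5424,-.2264,.0585]); o=status.get_obs(); q=o["tool_rot"]; M=R.from_quat(np.r_[q[1:],q[0]]).as_matrix()
y=np.array([np.cos(.0565),np.sin(.0565),0]); z=np.array([0,0,-1.]); Mt=np.c_[np.cross(y,z),y,z]
print("rot left",np.degrees(R.from_matrix(Mt@M.T).as_rotvec()).round(2),"d to up-grasp cm",((np.array([.4203,-.2349,.1302])-o["eef_pos"])*100).round(2))
E
python3 st.py;python3 clip.py;python3 -c "
from h import *
t=grab('top');crop(t,'n1',315,115,395,235,5);s=grab('side');crop(s,'n2',285,145,405,245,6)"
```

```text
t 18.25 q [ 0.95  0.24 -0.74  2.    0.33  0.99  0.11] tcp [ 0.4215 -0.2303  0.2396] F [-0.6 -0.5  0.1] w 0.498
y axis [ 0.997  0.067 -0.034] yaw 3.82 z [-0.027 -0.108 -0.994]
rot left [ 6.18 -1.58 -0.68] d to up-grasp cm [ -0.12  -0.46 -10.94]
```

View pics/n2.png

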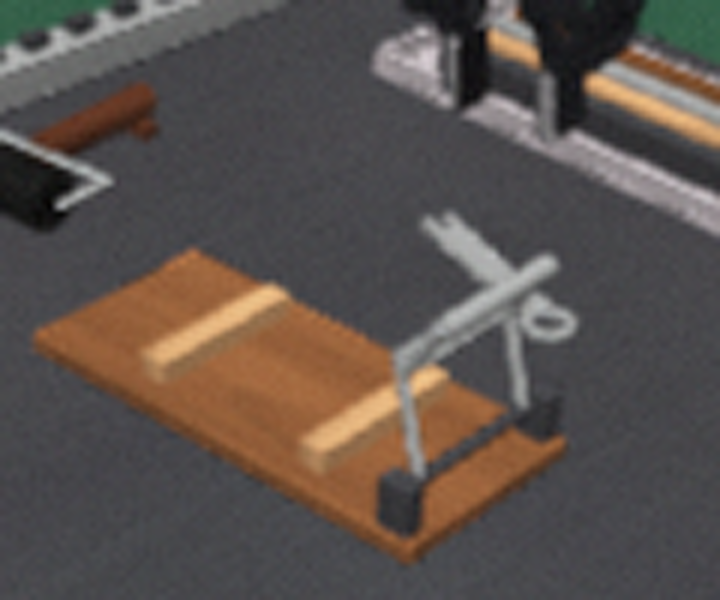

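Emit:
{"name": "move_arm", "arguments": {
  "steps": [0,-0.1,-0.2,-3,3.1,-0.8,-0.4,0,0,-0.2,-3,3.1,-0.8,-0.3,0,0,0,-3,0,0,0,0,0,0,-1.9,0,0,0,0,0,0,0,0,0,0,0,0,0,0,0,0,0],
  "newtons": 25
}}

```text
t: 18.95
eef_pos: [0.4213, -0.2353, 0.1314]
tool_rot: [0.001, 0.688, 0.725, 0.0]
contact_force: [0.4, 0.3, 0.4]
gripper_width: 0.496
```

```bash
python3 st.py;python3 clip.py
```

```text
t 18.95 q [ 0.95  0.42 -0.69  2.08  0.38  0.76  0.08] tcp [ 0.4213 -0.2353  0.1314] F [0.4 0.3 0.4] w 0.496
y axis [0.999 0.052 0.002] yaw 3.01 z [ 0.002 -0.001 -1.   ]
rot left [0.04 0.09 0.23] d to up-grasp cm [-0.1   0.04 -0.12]
```

Emit:
{"name": "move_arm", "arguments": {
  "steps": [-1,0,0,0,0,0,0,-1,0,0,0,0,0,0,-1,0,0,0,0,0,0,-1,0,0,0,0,0,0,-1,0.45,0.03,0,0,0,0,-1,0.88,0.05,-0.07,0,0,0,-1,0.87,0.05,-0.16,0,0,0,-1,0.85,0.05,-0.24,0,0,0]
}}

```text
t: 19.75
eef_pos: [0.4509, -0.234, 0.126]
tool_rot: [0.0, 0.689, 0.725, -0.001]
contact_force: [-2.7, -0.5, 3.4]
gripper_width: 0.125
```

```bash
python3 st.py
```

```text
t 19.75 q [ 0.9   0.46 -0.67  2.03  0.41  0.78  0.04] tcp [ 0.4509 -0.234   0.126 ] F [-2.7 -0.5  3.4] w 0.125
y axis [ 0.999  0.051 -0.   ] yaw 2.9 z [-0.    -0.001 -1.   ]
```

Emit:
{"name": "move_arm", "arguments": {
  "steps": [-1,0.82,0.05,-0.33,0,0,0,-1,0.79,0.05,-0.41,0,0,0,-1,0.74,0.04,-0.48,0,0,0,-1,0.69,0.04,-0.56,0,0,0,-1,0.63,0.04,-0.62,0,0,0,-1,0.57,0.03,-0.68,0,0,0,-1,0.5,0.03,-0.73,0,0,0,-1,0.3,0.02,-0.6,0,0,0]
}}

```text
t: 20.55
eef_pos: [0.5019, -0.2309, 0.0807]
tool_rot: [0.0, 0.689, 0.725, 0.0]
contact_force: [-1.2, -2.6, 3.8]
gripper_width: 0.129
```

Emit:
{"name": "move_arm", "arguments": {
  "steps": [-1,0,0,0,0,0,0,-1,0,0,0,0,0,0]
}}

```text
t: 20.75
eef_pos: [0.5016, -0.2309, 0.0811]
tool_rot: [0.0, 0.689, 0.725, 0.0]
contact_force: [1.1, -2.8, -2.4]
gripper_width: 0.129
```

```bash
python3 st.py
```

```text
t 20.75 q [ 0.79  0.59 -0.61  1.95  0.48  0.75 -0.05] tcp [ 0.5016 -0.2309  0.0811] F [ 1.1 -2.8 -2.4] w 0.129
y axis [0.999 0.051 0.001] yaw 2.9 z [ 0.001 -0.    -1.   ]
```

Emit:
{"name": "move_arm", "arguments": {
  "steps": [-1,0.07,0,-0.15,0,0,0,-1,0.07,0,-0.15,0,0,0,-1,0,0,-0.15,0,0,0,-1,0,0,0,0,0,0,-1,0,0,0,0,0,0]
}}

```text
t: 21.25
eef_pos: [0.5036, -0.2308, 0.0773]
tool_rot: [0.001, 0.689, 0.725, 0.001]
contact_force: [3.0, -2.5, 2.1]
gripper_width: 0.129
```

Emit:
{"name": "move_arm", "arguments": {
  "steps": [-1,0,0,-0.15,0,0,0,-1,0,0,-0.15,0,0,0,-1,0,0,0,0,0,0]
}}

```text
t: 21.55
eef_pos: [0.5047, -0.2307, 0.0746]
tool_rot: [0.002, 0.689, 0.725, 0.001]
contact_force: [5.9, -3.7, 2.6]
gripper_width: 0.127
```

```bash
python3 st.py; python3 -c "
from h import *
s=grab('side');crop(s,'o2',285,145,405,245,6)"
```

```text
t 21.55 q [ 0.79  0.6  -0.61  1.95  0.49  0.74 -0.06] tcp [ 0.5047 -0.2307  0.0746] F [ 5.9 -3.7  2.6] w 0.127
y axis [0.999 0.051 0.004] yaw 2.93 z [ 0.004 -0.    -1.   ]
```

View pics/o2.png

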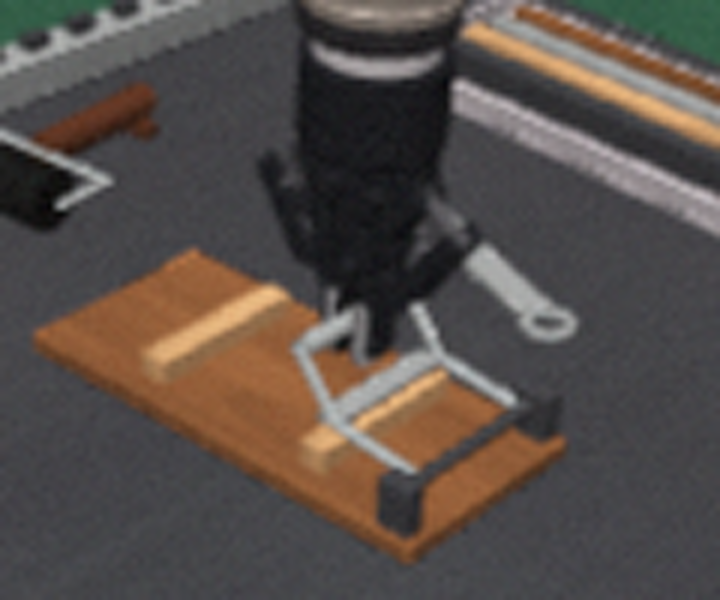

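Emit:
{"name": "move_arm", "arguments": {
  "steps": [0,0,0,0,0,0,0,0,0,0,0,0,0,0,0,0,0,0,0,0,0,0,0,0,2,0,0,0,0,0,0,4,0,0,0,0,0,0,4,0,0,0,0,0,0,4,0,0,0,0,0,0,0,0,0,0]
}}

```text
t: 22.4
eef_pos: [0.5054, -0.2308, 0.2189]
tool_rot: [0.004, 0.689, 0.725, 0.001]
contact_force: [0.3, -0.2, -0.2]
gripper_width: 0.5
```

```bash
python3 st.py; python3 -c "
from h import *
bp=np.array([.5424,-.2264,.0585])
s=grab('side');t=grab('top')
for r,n,c in ((s,'p2',(285,145,405,245)),):
    im=r['pixels'][:,:,::-1].copy(); x0,y0,x1,y1=c
    im=cv2.resize(im[y0:y1,x0:x1],None,fx=6,fy=6,interpolation=cv2.INTER_CUBIC)
    for th,col in ((0,(0,0,255)),(.12,(255,0,0))):
        C,S=np.cos(th),np.sin(th)
        for y in (.042,-.042):
            u=proj(r,pose(bp,(-.12+.08*C-.038*S,y,.034+.08*S+.038*C)))[0]; cv2.circle(im,(int((u[0]-x0+.5)*6),int((u[1]-y0+.5)*6)),4,col,-1)
    cv2.imwrite(f'pics/{n}.png',im)
"
```

```text
t 22.4 q [ 0.89  0.41 -0.72  1.85  0.32  0.99  0.08] tcp [ 0.5054 -0.2308  0.2189] F [ 0.3 -0.2 -0.2] w 0.5
y axis [0.999 0.051 0.008] yaw 2.92 z [ 0.008 -0.003 -1.   ]
```

View pics/p2.png

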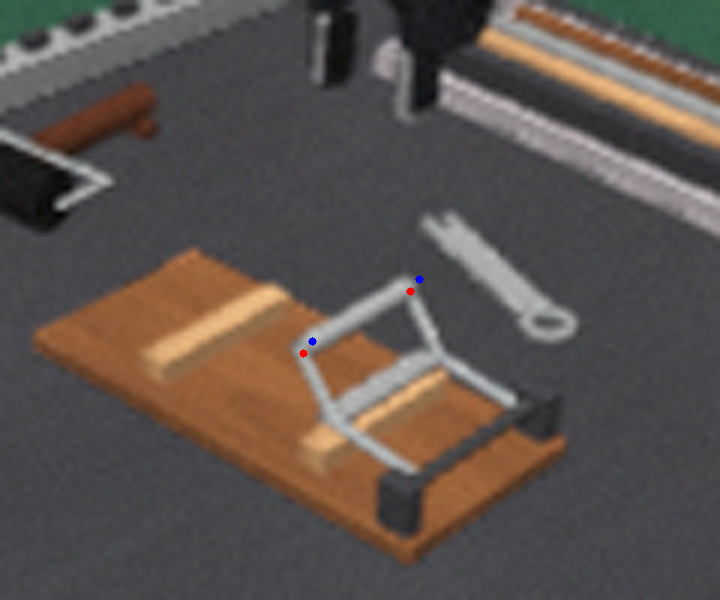

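```bash
python3 -c "
from h import *
a=cv2.imread('pics/side0.png');s=grab('side','side9');b=s['pixels'][:,:,::-1]
T=[cv2.resize(i[185:225,325:385],None,fx=6,fy=6,interpolation=cv2.INTER_CUBIC) for i in (a,b)]
cv2.imwrite('pics/cmp.png',np.hstack(T))
cr=lambda i:cv2.cvtColor(np.ascontiguousarray(i[186:204,342:362]),cv2.COLOR_BGR2GRAY).astype(np.float32)
print(cv2.phaseCorrelate(cr(a),cr(b),cv2.createHanningWindow((20,18),cv2.CV_32F)))
t=grab('top');crop(t,'q1',120,75,400,235,2.8);crop(s,'q2',130,145,290,285,5)
"
```

```text
((-0.33933141066905925, 0.7833717598023924), 0.9811954955259959)
```

View pics/cmp.png

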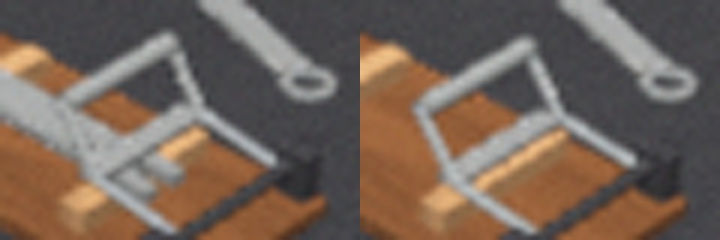

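View pics/q1.png

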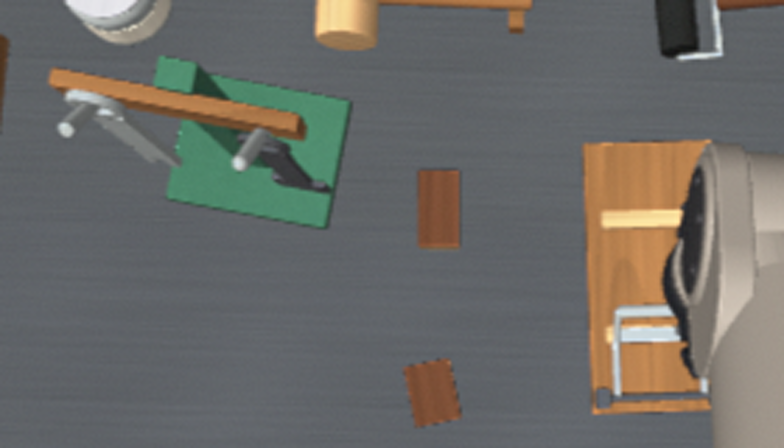

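View pics/q2.png

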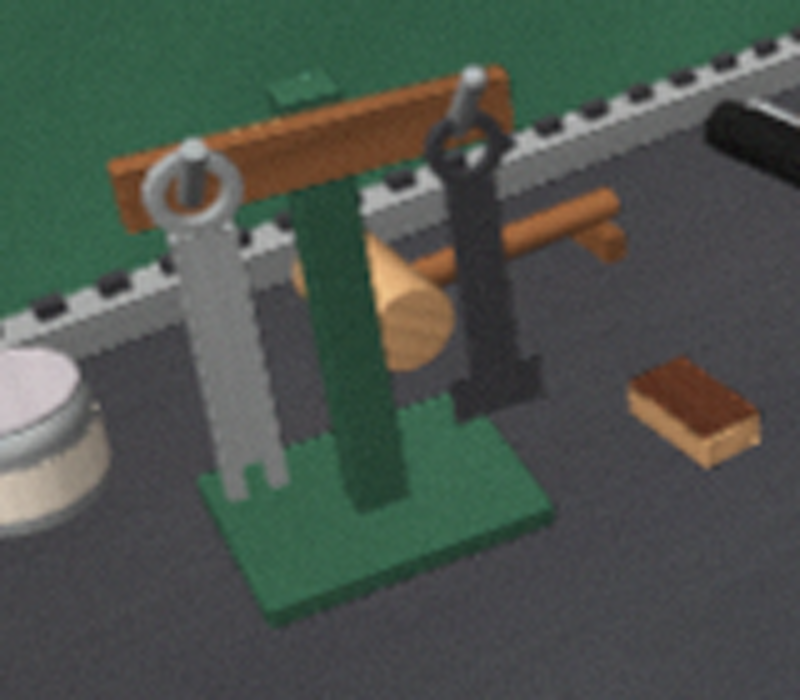

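```bash
python3 -c "
from station import order,status
o=status.get_obs();print(o['t'],o['joint_vel'].round(3),o['contact_force'].round(1));print(order.hand_in())"
```

```text
22.6 [-0.003  0.013  0.003  0.002 -0.001 -0.001  0.002] [ 1.4 -0.7 -0.5]
the job is handed in; nothing more can be done
None
```

The job was handed in at t = 22.6 s with every step done. `hand_in()` gave no verdict, so this rests on my own checks.

**What I did:**
- I gripped the clip's bar and swung it up to about 1.15 rad; pictures showed the gauge still in its place.
- I took the gauge off the board, hung it by its eye on the free peg and let go.
- I then swung the clip down onto the empty board and moved the arm clear.

**Last checks:**
- **Gauge:** the pictures show the peg through its eye and the gauge hanging like the tool beside it. I judged it still by eye and did not measure its speed.
- **Clip:** its bar is within 1 px of where it was at the start, and slightly lower.
- **Type blocks:** in the last top picture both look to be where they were at the start; I did not measure them.
- **Robot:** the arm was at rest and touching nothing, with the force reading under 2 N.

**Disagreements:**
- **Eye position:** before insertion the eye was about 2 mm from where I predicted. I corrected for it, and the peg tip then showed almost central in the eye.
- **Pressing the clip down:** at the end of the push the tool moved about 3 mm with little vertical force. The fingers probably slid on the bar, so I relied on the picture for the clip being down.

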